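# Gauge the height of a stack of badge blanks on a sloping bed

## Robot

A 6-joint arm with a two-finger parallel gripper is mounted at the origin on a cart in front of the work surface, level with it; the furniture and walls round the work are solid. World frame = base frame: x ahead of the robot, y to its left, z up, the work surface at z = 0. Lengths are in m, angles in degrees, forces in N, time in s.
With the tool pointing down it reaches from about 0.4 to 0.825 m from the base axis. Payload 7 kg.
Tool frame: the origin (TCP) lies midway between the tips of the shut fingers; the grasp point (between the pads) lies 19 mm behind it; z points along the fingers, y is the line along which they close (so a half turn about z gives the same grasp; the last joint's range is limited). The gripper opens to 88 mm and grips with 3 to 60 N. Pads are 19 mm wide; open, the fingers measure 130 mm over their backs; the gripper's body (78 mm by 193 mm) begins 47 mm behind the grasp point.
Start: joints at [-56.144, 20.546, 0.682, 0, -70.136, -16.507], TCP at [0.201, -0.644, 0.227] pointing down, gripper open.
Joint ranges: [-176.03, 176.03], [-82.01, 121.73], [-58.28, 71.71], [-173.87, 95.51], [-174.79, -0.11], [-173.66, 173.66]. Speed limits (degrees/s): [136.94, 136.94, 172.46, 180, 180, 180].

## Interface

Orientations are given as [roll, pitch, yaw] about the fixed x, y, z axes, in that order (R = Rz(yaw) Ry(pitch) Rx(roll)).
In Python, from plant import r gives the robot as it stands.
- The arm moves only by the tool carry_out, never from a script. Its argument "deltas" is a list of rows, each a list of 3 entries, a list of its own where there are three numbers: the opening, from 0 (shut) to 1 (fully open), then the shift along the tool's x, y, z in mm, then the turn, a rotation vector about the tool's x, y, z in rad. In form: [[gripper, [tx, ty, tz], [rx, ry, rz]], ...]. A call has 1 to 12 rows; each row is the pose to reach, as a shift and turn from the pose commanded when the call began, along the tool's axes at that moment; what a row does not reach only later rows make up. A row lasts 1/10 s, in which the tool goes at most 50 mm and 8.59 degrees, less where a joint would pass 70% of its speed; a pose out of reach is approached as far as the arm can. A call with a gripper value outside its range is refused whole. The fingers move at their own pace and stop on an object; "squeeze" is the grip in N (left out, the last holds). Time passes only in rows, so rows that repeat a pose let the fingers close. It gives the time, the measured TCP pose, the force, the opening and the grip force at its end, in the units of the state.
- r.get_state(): the state, without advancing time (a new reading comes with each control period).
- r.capture(name): name is "side" or "top" or "wrist"; returns (picture, depth): 400x640x3 uint8, red, green, blue; 400x640 float32, m along the optical axis (not along the pixel's ray), 0 where there is no reading.
- r.get_calibration(name): a dict with "fov_y" (degrees; the focal length in pixels is half the picture's height over the tangent of half this angle, whatever the lens; pixels are square), "cx", "cy" (the principal point, pixels), "view" (4x4, takes a point from world to camera coordinates). Camera axes: x right, y down, z forward; pixel columns grow to the right and rows downward; lengths in m; the calibration is good to about 2 mm. The wrist camera is an equidistant fisheye: a pixel r from the principal point sees the ray r / f radians off the axis. A picture is of the moment at which its call begins: read the wrist's pose just before it. get_calibration takes no time and is no camera call; for the wrist camera it gives the pose at the moment of the call.
- r.close_job(): hands the job in; it is judged then, once.
The state is a dict: "time_s": time; "joints": joint angles; "qd": joint speeds; "joint_torque": joint torques, N m; "tcp_pos": TCP position; "eef_rot": TCP orientation; "contact_force": force on the tool from outside, world axes, zero at the start; "moment": the same for the moment, N m; "gripper_width": finger opening in m; "gripper_force": force on a finger pad.
Only numpy, scipy, OpenCV 4.12 (cv2) and the standard library are available. Lean on these libraries where they do the work, as an engineer would, in place of code of your own. Each camera call takes 0.05 s, during which the arm holds its last target. There are 200 camera calls.

## Task

Lay the bound stack of tin badge blanks flat on the sloping steel bed, nested against its two pins, and let go of it; then stand the bridge-shaped height gauge squarely astride the stack, both of its runners flat on the bed, so that its sprung foot rests on the blanks and reads their height. Set both down gently, without pressing or dropping them, let go, and leave the tape roll, stamp and ink pad where they are.

Things in the scene. Friction and masses are not known exactly. Their poses are not given: they have to be found in the camera images.
- gauge_bed: Fixed steel plate sloping 28 deg, low edge towards the mat. Origin: nest on its face, where the centre of the stack's underside lies when it touches both pins, 36 mm above z = 0. x up the slope, y level, z out of the face. Face: x -34 to 60, y -60 to 60 mm. Two pins 6 mm thick, 8 mm high at x = -20, y = +9 and -9 mm; ledge 7 mm high across the low edge, inner side at x = -34 mm.
- blank_stack: Loose bound stack of tin badge blanks, a plain metal disc 38 mm in diameter, 19 mm high, about 60 g. It stands on the dark desk mat, whose top is at z = 2.5 mm. Origin: centre of its underside, z up along its axis.
- gauge: Loose bridge gauge, 0.5 kg, 104 mm high, on the mat (z = 2.5 mm). Origin: midway between its runners, at their undersides; z up. Two steel runners 64 mm along x, 12 wide, 12 high at y = +36 and -36 mm (60 clear between). Crossbar 84 mm along y at z = 50 to 62; on it the black 24 mm square grip, z = 62 to 104. Against the ledge its origin is 2 mm downslope of the nest. Same after a half turn.
- gauge_foot (a joint): Gauge reading, m: height of the underside of its sprung foot (18 mm disc midway between the runners, on the gauge's z axis) above the runners' undersides. 0 = foot fully down, as on the mat; a part pushes it up, to 0.030 at most. Weak spring: 0.3 N at 0, 0.8 N at 0.019; the gauge's own weight seats it.
- washi_tape_4: Bystander: roll of paper tape with an open middle, 52 mm across, 20 mm high, on the mat. Origin: centre of its underside.
- rubber_stamp_1: Bystander: wooden rubber stamp, 30 x 30 mm block with turned handle, 53 mm high, on the mat. Origin: centre of its underside.
- ink_pad: Bystander: closed stamp pad, flat box 77 x 54 x 16 mm, on the table. Origin: centre of its underside.
There are look-alikes about, which are no part of the job. Leave any green, red or turquoise look-alike of the blank_stack alone.

How it is judged:
By the outcome, as a careful person would: the job done as asked, in the order asked, and still so for the second after the job is handed in, with the robot touching nothing.
It also fails if it takes over 72 s, if anything falls off the work surface, if the arm or the gripper's body presses on something with over 40 N, if the wrist force passes 120 N, or if a joint passes its speed limit or range.

## Working session

There is one attempt and no reset: what is moved stays moved. The work goes in short steps, Python scripts to look and compute and a tool call to move; the robot and the scene stay as the last step left them, time stands still between calls to the robot, and variables do not carry over. Pictures are saved under pics/ and viewed, at most 10 in all, crops included, and the job is handed in when it is done.

Besides the shell and the picture viewer there is one more tool, called after "Emit:" by a JSON object that holds its "fn" and its "kwargs". carry_out: Moves the arm, as the interface text tells. Its arguments: {"type":"object","properties":{"deltas":{"type":"array"},"squeeze":{"type":"number"}},"required":["deltas"]}

```bash
ls; mkdir -p pics; cat > h.py <<'E'
import numpy as np, cv2
from scipy.spatial.transform import Rotation as Ro
from plant import r
def snap(n):
    c=r.get_calibration(n); p,d=r.capture(n); np.savez(''+n+'.npz',p=p,d=d,V=np.array(c['view']),f=200/np.tan(np.radians(c['fov_y']/2)),c=[c['cx'],c['cy']])
    return p,d
def load(n): return np.load(''+n+'.npz')
def cloud(n):
    z=load(n); d=z['d']; v,u=np.mgrid[:400,:640]; x=(u-z['c'][0])/z['f']; y=(v-z['c'][1])/z['f']
    if n=='wrist':
        t=np.hypot(x,y); s=np.tan(np.minimum(t,1.5))/np.maximum(t,1e-9); x=x*s; y=y*s
    P=np.stack([x*d,y*d,d],-1); V=np.linalg.inv(z['V']); W=P@V[:3,:3].T+V[:3,3]; W[d==0]=np.nan
    return z['p'],W
E
python3 - <<'E'
from h import *
for n in ['side','top']:
    p,d=snap(n); cv2.imwrite(f'pics/{n}0.png',p[...,::-1]); z=load(n); print(n,z['f'],z['c'],np.linalg.inv(z['V']).round(3).tolist())
print(r.get_state())
E
```

```text
pics
side 470.08003578823724 [325.24525487 199.44137485] [[-0.987, 0.108, -0.12, 0.768], [0.161, 0.587, -0.794, 1.144], [-0.016, -0.802, -0.596, 0.825], [0.0, 0.0, 0.0, 1.0]]
top 511.295246794973 [319.65394836 207.31945659] [[-0.054, -0.978, 0.201, 0.314], [-0.999, 0.052, -0.014, 0.145], [0.004, -0.201, -0.98, 1.707], [0.0, 0.0, 0.0, 1.0]]
{'time_s': 0.1, 'joints': array([-5.61447721e+01,  2.05865355e+01,  6.41587315e-01, -1.80769770e-02,
       -7.01385919e+01, -1.65082680e+01]), 'qd': array([ 0.03103301, -0.05153929,  0.08542645,  0.14330949,  0.01218226,
        0.01317288]), 'joint_torque': array([-3.51215691e-03, -5.84161448e+01,  2.93750560e+01,  7.01547593e+00,
        1.01445973e-02, -4.00712236e-05]), 'tcp_pos': array([ 0.20111945, -0.64388689,  0.22574379]), 'eef_rot': array([ 1.79915074e+02, -7.44619994e-03, -1.62659189e+02]), 'contact_force': array([-0.87843618, -0.35965824, -0.26036239]), 'moment': array([ 0.00113418,  0.01631831, -0.00063683]), 'gripper_force': 0.0, 'gripper_width': 0.08743559748307561}
```

View pics/side0.png

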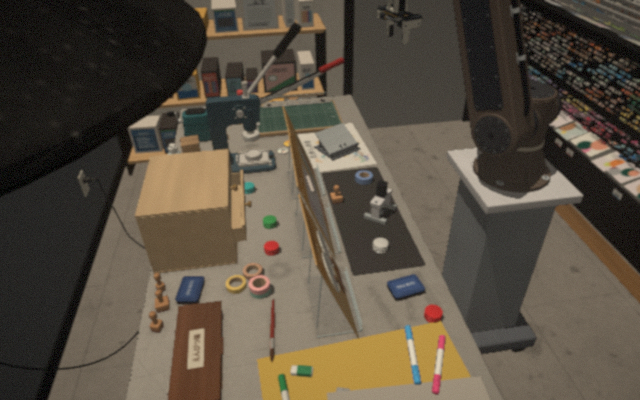

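View pics/top0.png

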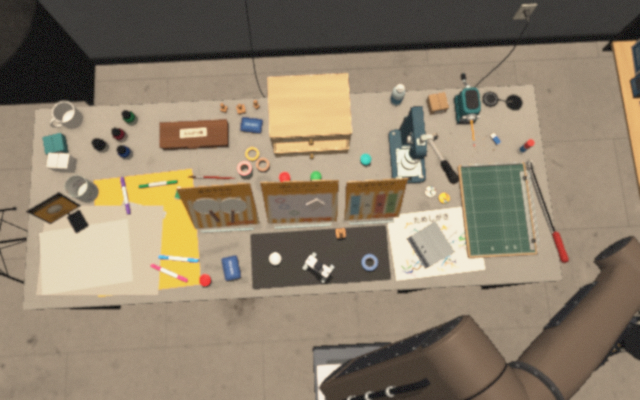

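The stack candidates are the pale disc at top (275,258) / side (380,245), the red ones at top (205,281) and (285,178), the green at (316,176) and the turquoise at (366,159). Only the pale plain-metal one stands on the dark mat, so it fits the description. The gauge is at top (318,267), the bed at (430,245), the tape at (370,262), the stamp at (341,233) and the ink pad at (231,267).

```bash
python3 - <<'E'
from h import *
pt,T=cloud('top'); ps,S=cloud('side')
for n,u,v in [('stack',275,258),('gauge',318,267),('tapehole',370,262),('tape',376,262),('stamp',341,233),('pad',231,267),('bed',430,245),('mat',300,240),('mat',340,255),('panel',385,185),('paneltop',300,182),('tray',440,215)]:
    print(n,T[v,u].round(3))
for n,u,v in [('stack',380,243),('gauge',383,190),('bed',338,142),('tape',363,173),('stamp',337,187)]: print('s',n,S[v,u].round(3))
a=cv2.resize(pt[215:295,250:350],(500,400),interpolation=2); b=cv2.resize(pt[205:285,395:495],(500,400),interpolation=2)[:, :300]
c=cv2.resize(ps[110:270,290:430],(700,600)[:1]+(800,),interpolation=2)
c=cv2.resize(ps[115:265,290:430],(560,600),interpolation=2)
cv2.imwrite('pics/c1.png',c[...,::-1])
def box(n,W,x,y,z):
    m=(W[...,0]>x[0])&(W[...,0]<x[1])&(W[...,1]>y[0])&(W[...,1]<y[1])&(W[...,2]>z[0])&(W[...,2]<z[1])
    return W[m]
E
```

```text
stack [0.496 0.277 0.02 ]
gauge [0.452 0.137 0.106]
tapehole [ 0.468 -0.037  0.005]
tape [ 0.465 -0.055  0.023]
stamp [0.564 0.055 0.046]
pad [0.475 0.423 0.018]
bed [ 0.509 -0.233  0.043]
mat [0.554 0.192 0.006]
mat [ 0.497  0.061 -0.002]
panel [ 0.682 -0.08   0.195]
paneltop [0.695 0.178 0.234]
tray [ 0.614 -0.287  0.002]
s stack [0.499 0.282 0.02 ]
s gauge [0.46  0.151 0.089]
s bed [ 0.515 -0.219  0.036]
s tape [ 0.468 -0.044  0.018]
s stamp [0.571 0.066 0.055]
```

View pics/c1.png

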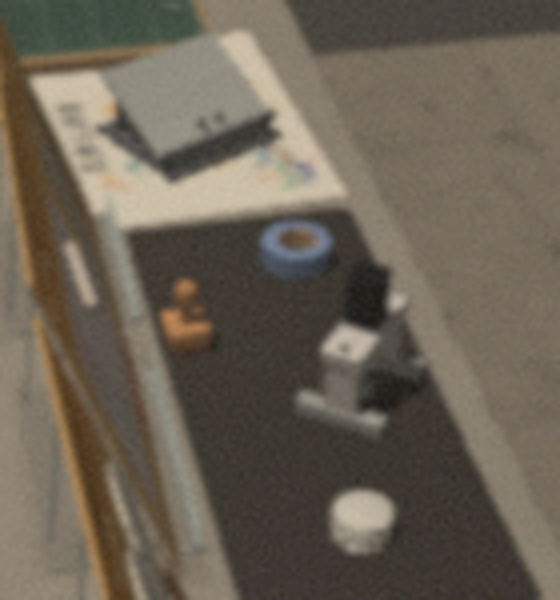

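The crop shows the pale metal disc at (362,520) on the mat, the gauge at (360,350), and the bed's two pins at about (200–222,122), facing the mat. Next I fit the bed plane and the orientations.

```bash
cat >> h.py <<'E'
def sel(W,x,y,z): return (W[...,0]>x[0])&(W[...,0]<x[1])&(W[...,1]>y[0])&(W[...,1]<y[1])&(W[...,2]>z[0])&(W[...,2]<z[1])
def plane(P,tol=.004):
    A=P
    for _ in range(15):
        c=A.mean(0); n=np.linalg.svd(A-c,full_matrices=False)[2][2]; n*=np.sign(n[2])
        e=np.abs((P-c)@n); A=P[e<max(tol,.5*np.percentile(e,80))]
    return c,n,A
def rect(P2): return cv2.minAreaRect((P2*1000).astype(np.float32))
E
python3 - <<'E'
from h import *
for n in ['top','side']:
    p,W=cloud(n)
    P=W[sel(W,(.40,.62),(-.34,-.13),(.015,.12))]; c,nn,A=plane(P)
    print(n,'bed',len(P),len(A),c.round(4),nn.round(3),'tilt',np.degrees(np.arccos(nn[2])),'down az',np.degrees(np.arctan2(nn[1],nn[0])), 'std',((A-c)@nn).std())
    yv=np.cross([0,0,1],nn);yv/=np.linalg.norm(yv); xv=np.cross(yv,nn); 
    q=(A-c)@np.c_[xv,yv]; print(' rect',rect(q),'up',xv.round(3)); print(' pct',np.percentile(q,[1,99],0).round(4))
    P=W[sel(W,(.44,.55),(.23,.33),(.015,.03))]; print(' stack',len(P),rect(P[:,:2]),np.median(P,0))
    P=W[sel(W,(.38,.54),(.07,.22),(.045,.075))]; print(' bar',len(P),rect(P[:,:2]))
    P=W[sel(W,(.38,.54),(.07,.22),(.095,.13))]; print(' grip',len(P),rect(P[:,:2]),np.median(P,0))
    P=W[sel(W,(.38,.54),(.07,.22),(.008,.13))]; print(' all',len(P),rect(P[:,:2]))
E
```

```text
top bed 1142 769 [ 0.5138 -0.2408  0.0416] [-0.198  0.415  0.888] tilt 27.394451586418825 down az 115.51346763948122 std 0.00214917854277456
 rect ((3.6327896118164062, -37.225685119628906), (197.7113800048828, 111.14539337158203), 88.08717346191406) up [-0.382  0.801 -0.46 ]
 pct [[-0.0481 -0.0593]
 [ 0.0518  0.0585]]
 stack 99 ((504.03643798828125, 291.3116455078125), (67.64906311035156, 37.21550750732422), 55.49714660644531) [0.49579904 0.2793147  0.02075754]
 bar 184 ((458.9239196777344, 137.84292602539062), (84.39407348632812, 30.17681121826172), 51.492958068847656)
 grip 61 ((458.7342224121094, 137.05401611328125), (23.574453353881836, 24.726612091064453), 49.979496002197266) [0.45805453 0.13711629 0.10585785]
 all 469 ((460.1297607421875, 144.87745666503906), (148.9579315185547, 153.8338623046875), 89.52008819580078)
side bed 834 677 [ 0.5186 -0.2374  0.0407] [-0.208  0.402  0.892] tilt 26.929201442068116 down az 117.35523674522825 std 0.002119192014881544
 rect ((2.5644912719726562, 1.8847732543945312), (123.955322265625, 102.34679412841797), 89.27702331542969) up [-0.41   0.792 -0.453]
 pct [[-0.0473 -0.0583]
 [ 0.053   0.0605]]
 stack 140 ((497.38043212890625, 280.9819030761719), (39.43182373046875, 37.984161376953125), 74.89093780517578) [0.49789448 0.28342362 0.02043711]
 bar 204 ((460.3662414550781, 140.19956970214844), (88.91181182861328, 31.113344192504883), 51.13276672363281)
 grip 76 ((461.0052185058594, 140.25897216796875), (27.632383346557617, 24.18709373474121), 50.679378509521484) [0.46208524 0.1437377  0.10435612]
 all 625 ((461.2408142089844, 140.05661010742188), (89.75899505615234, 65.29595947265625), 51.80149459838867)
```

```bash
cat >> h.py <<'E'
def pose():
    s=r.get_state(); return s['tcp_pos'],Ro.from_euler('xyz',s['eef_rot'],degrees=True)
def delta(t,eul=None,frame=None):
    p,R=pose(); Rt=R if eul is None else Ro.from_euler('xyz',eul,degrees=True)
    d=R.inv().apply(np.array(t)-p)*1000; w=(R.inv()*Rt).as_rotvec()
    print('mm',d.round(1).tolist(),'rad',w.round(4).tolist(),'rows',max(np.linalg.norm(d)/50,np.degrees(np.linalg.norm(w))/8.59).round(1),'t',r.get_state()['time_s'].__round__(2))
E
python3 - <<'E'
from h import *
C=np.linalg.inv(np.array(r.get_calibration('wrist')['view'])); p,R=pose()
print('cam in tool',R.inv().apply(C[:3,3]-p).round(4),'axes',(R.as_matrix().T@C[:3,:3]).round(3).tolist(),r.get_calibration('wrist')['fov_y'])
n=Ro.from_euler('xyz',[0,-28,-63.5],degrees=True).apply([0,0,1])
delta(np.array([.511,-.229,.035])+.16*n,[180,-28,-63.5])
E
```

```text
cam in tool [ 0.0784 -0.0005 -0.1582] axes [[0.0, -0.959, -0.284], [1.0, 0.0, -0.0], [0.001, -0.284, 0.959]] 65.70646984690485
mm [-407.5, 377.8, 50.0] rad [0.4231, 0.3605, -1.6921] rows 11.9 t 0.1
```

Emit:
{"fn": "carry_out", "kwargs": {"deltas": [[1,[-60,50,0],[0,0,-0.15]],[1,[-400,370,30],[0.42,0.36,-1.69]],[1,[-400,370,30],[0.42,0.36,-1.69]],[1,[-400,370,30],[0.42,0.36,-1.69]],[1,[-400,370,30],[0.42,0.36,-1.69]],[1,[-400,370,30],[0.42,0.36,-1.69]],[1,[-400,370,30],[0.42,0.36,-1.69]],[1,[-400,370,30],[0.42,0.36,-1.69]],[1,[-400,370,30],[0.42,0.36,-1.69]],[1,[-400,370,30],[0.42,0.36,-1.69]],[1,[-400,370,30],[0.42,0.36,-1.69]],[1,[-400,370,30],[0.42,0.36,-1.69]]]}}

```text
time_s: 1.3
tcp_pos: [0.4763, -0.167, 0.1968]
eef_rot: [179.9, -28.1, -62.9]
contact_force: [-1.0, -1.4, 1.4]
gripper_width: 0.0876
gripper_force: 0.0
```

Emit:
{"fn": "carry_out", "kwargs": {"deltas": [[1,[0,0,0],[0,0,0]],[1,[0,0,0],[0,0,0]],[1,[0,0,0],[0,0,0]]]}}

```text
time_s: 1.6
tcp_pos: [0.4726, -0.1726, 0.1968]
eef_rot: [-180.0, -27.9, -63.9]
contact_force: [-0.2, -0.3, 0.3]
gripper_width: 0.0877
gripper_force: 0.0
```

```bash
python3 - <<'E'
from h import *
s=r.get_state(); print(s['tcp_pos'],s['eef_rot'],s['joints'].round(1))
p,d=snap('wrist'); cv2.imwrite('pics/w1.png',p[...,::-1])
p,W=cloud('wrist')
P=W[sel(W,(.40,.62),(-.34,-.13),(.015,.12))]; c,nn,A=plane(P,.003)
print('bed',len(P),len(A),c.round(4),nn.round(3),'tilt',np.degrees(np.arccos(nn[2])),'down az',np.degrees(np.arctan2(nn[1],nn[0])),((A-c)@nn).std())
E
```

```text
[ 0.47263732 -0.17257377  0.19683719] [-179.96528029  -27.91489839  -63.92204344] [ 19.6  -2.9 -52.1  40.9 -45.3 -24. ]
bed 9574 8879 [ 0.5155 -0.2428  0.0428] [-0.212  0.418  0.883] tilt 27.942780025346792 down az 116.94463279101026 0.0007749511250151578
```

View pics/w1.png

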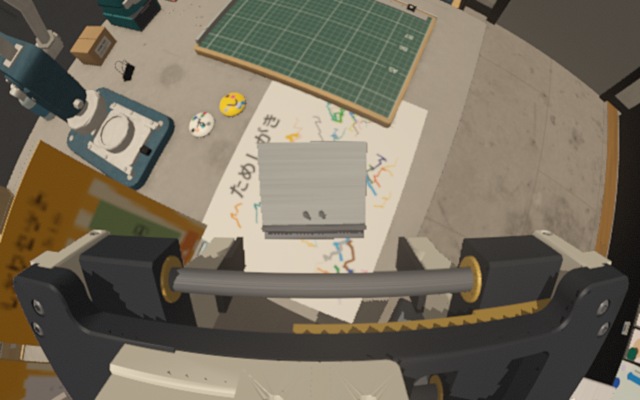

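The wrist view shows the bed at (313,190), with the two pins at (307,215) and (322,215) and the ledge at row 232. I fit the bed frame from this.

```bash
python3 - <<'E'
from h import *
p,W=cloud('wrist'); P=W[sel(W,(.40,.62),(-.34,-.13),(.015,.12))]; c,nn,A=plane(P,.003)
B=lambda yaw:Ro.from_euler('xyz',[0,-27.95,yaw],degrees=True).as_matrix()
for yaw in (-63.06,):
    q=(A-c)@B(yaw); A2=q[np.abs(q[:,2])<.003]
    print('rect',rect(A2[:,:2]))
    for k in (0,1):   # edge lines: extremes per bin along the other axis
        o=1-k; b=np.round(A2[:,o]/.004).astype(int); ks=[i for i in np.unique(b) if (b==i).sum()>15 and abs(i*4)<(40 if k==1 else 50)]
        for f,nm in((np.min,'lo'),(np.max,'hi')):
            e=np.array([f(A2[b==i,k]) for i in ks]); m=np.polyfit(np.array(ks)*.004,e,1); print('xy'[k],nm,np.median(e).round(4),'slope deg',np.degrees(m[0]).round(2))
    q=(P-c)@B(yaw); m=(q[:,2]>.0035)&(q[:,2]<.02); h=q[m]; print(len(h)); 
    hp=h[(h[:,0]>-.046+.006)]; print('pins',len(hp)); 
    for s in (hp[hp[:,1]>np.median(hp[:,1])],hp[hp[:,1]<=np.median(hp[:,1])]): print(s.mean(0).round(4),s.min(0).round(4),s.max(0).round(4))
    # ray-plane pixel points
z=load('wrist'); V=np.linalg.inv(z['V'])
def rp(u,v):
    x=(u-z['c'][0])/z['f'];y=(v-z['c'][1])/z['f'];t=np.hypot(x,y); d=V[:3,:3]@np.array([np.sin(t)*x/t,np.sin(t)*y/t,np.cos(t)])
    return V[:3,3]+d*((c-V[:3,3])@nn)/(d@nn)
for uv in [(259,143),(366,142),(366,224),(262,225)]: print(uv,((rp(*uv)-c)@B(-63.06)*1000).round(1))
print(c)
cv2.imwrite('pics/w1c.png',cv2.resize(p[135:245,250:380],(780,660*600//660),interpolation=2)[...,::-1])
E
```

```text
rect ((-3.935039520263672, 41.103065490722656), (100.64512634277344, 207.87344360351562), 3.2458112239837646)
x lo -0.0483 slope deg -0.05
x hi 0.0458 slope deg 0.06
y lo -0.0598 slope deg -0.18
y hi 0.0588 slope deg 0.26
651
pins 51
[-0.0338  0.0072  0.0076] [-0.0371 -0.006   0.0038] [-0.0314  0.0108  0.0106]
[-0.0339 -0.0096  0.0073] [-0.0372 -0.0127  0.0037] [-0.0314 -0.0071  0.0092]
(259, 143) [45.7 56.9 -0. ]
(366, 142) [ 44.8 -59.   -0. ]
(366, 224) [-49.5 -61.3   0. ]
(262, 225) [-49.   59.3   0. ]
[ 0.51548159 -0.2428479   0.04279654]
```

View pics/w1c.png

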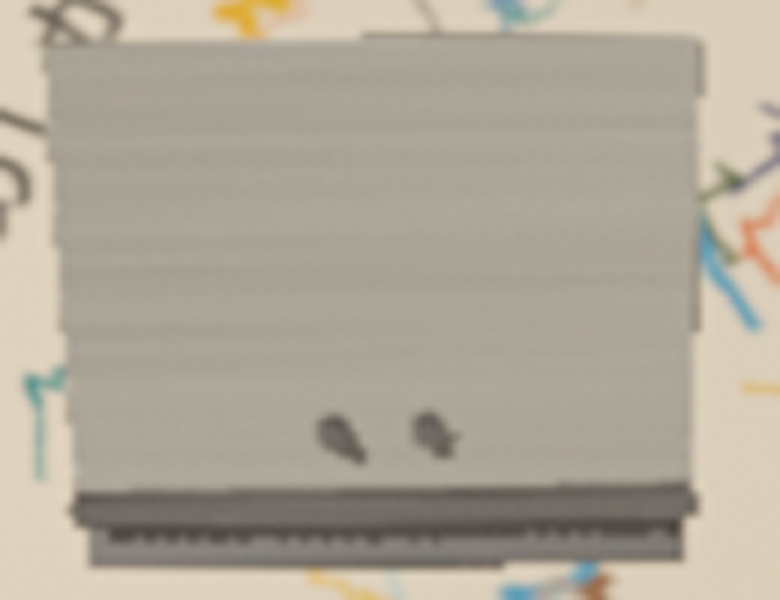

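```bash
cat >> h.py <<'E'
BM=Ro.from_euler('xyz',[0,-28,-63.06],degrees=True)
NEST=np.array([0.51548,-0.24285,0.0428])+BM.apply([-.0142,-.0006,0])
EB=[180,-28,-63.06]
E
python3 - <<'E'
from h import *
print(NEST)
delta([.48,.27,.20],[180,0,-63])
E
```

```text
[ 0.50926475 -0.23194457  0.0361335 ]
mm [-346.9, -201.4, -187.3] rad [0.0033, -0.4874, -0.0153] rows 8.9 t 1.65
```

Emit:
{"fn": "carry_out", "kwargs": {"deltas": [[1,[-350,-200,-190],[0,-0.487,-0.016]],[1,[-350,-200,-190],[0,-0.487,-0.016]],[1,[-350,-200,-190],[0,-0.487,-0.016]],[1,[-350,-200,-190],[0,-0.487,-0.016]],[1,[-350,-200,-190],[0,-0.487,-0.016]],[1,[-350,-200,-190],[0,-0.487,-0.016]],[1,[-350,-200,-190],[0,-0.487,-0.016]],[1,[-350,-200,-190],[0,-0.487,-0.016]],[1,[-350,-200,-190],[0,-0.487,-0.016]],[1,[-350,-200,-190],[0,-0.487,-0.016]],[1,[-350,-200,-190],[0,-0.487,-0.016]],[1,[-350,-200,-190],[0,-0.487,-0.016]]]}}

```text
time_s: 2.85
tcp_pos: [0.4752, 0.273, 0.1998]
eef_rot: [179.7, -0.0, -62.9]
contact_force: [-0.4, 0.3, 1.0]
gripper_width: 0.0878
gripper_force: 0.0
```

```bash
python3 - <<'E'
from h import *
s=r.get_state(); print(s['tcp_pos'],s['eef_rot'],s['joints'].round(1),s['qd'].round(1))
p,d=snap('wrist'); cv2.imwrite('pics/w2.png',p[...,::-1])
p,W=cloud('wrist')
P=W[sel(W,(.44,.56),(.22,.34),(.012,.035))]; print(' stack',len(P),rect(P[:,:2]),np.median(P,0))
P=P[P[:,2]>.018]; print(' stacktop',len(P),rect(P[:,:2]),cv2.minEnclosingCircle((P[:,:2]*1000).astype(np.float32)),P.mean(0))
for n,z in(('bar',(.052,.07)),('grip',(.095,.13)),('all',(.006,.13)),('run',(.009,.018))):
    P=W[sel(W,(.38,.54),(.06,.22),z)]; print(n,len(P),rect(P[:,:2]),np.median(P,0))
P=W[sel(W,(.5,.6),(.15,.25),(-.02,.02))]; print('mat',np.median(P,0))
E
```

```text
[0.47524038 0.27299332 0.19981265] [ 1.79669181e+02 -3.83418180e-02 -6.28593634e+01] [ 50.3  10.  -17.4  -0.1 -62.9 -23.1] [-0.7 -0.9 -0.7  0.2  0.   0.1]
 stack 940 ((496.1927185058594, 277.4413757324219), (37.03575134277344, 38.2202262878418), 26.99034881591797) [0.49631783 0.27635583 0.02167704]
 stacktop 913 ((496.09942626953125, 277.5147399902344), (37.00477600097656, 38.02089309692383), 26.27056312561035) ((496.2764587402344, 277.2004699707031), 19.629701614379883) [0.49609978 0.27684287 0.02166393]
bar 1538 ((459.9806213378906, 136.7261962890625), (84.42713928222656, 31.01272964477539), 51.103580474853516) [0.47107713 0.15148571 0.06458884]
grip 850 ((460.1748046875, 136.87835693359375), (24.60561752319336, 24.47473907470703), 51.38302993774414) [0.46096042 0.13796964 0.10640562]
all 3353 ((453.0536804199219, 128.08489990234375), (106.95830535888672, 64.46914672851562), 51.7808723449707) [0.46541317 0.14525443 0.06475532]
run 684 ((459.8129577636719, 136.66848754882812), (84.7762680053711, 64.46914672851562), 51.7808723449707) [0.46294436 0.14917417 0.01458123]
mat [0.5494263  0.19963384 0.00252454]
```

View pics/w2.png

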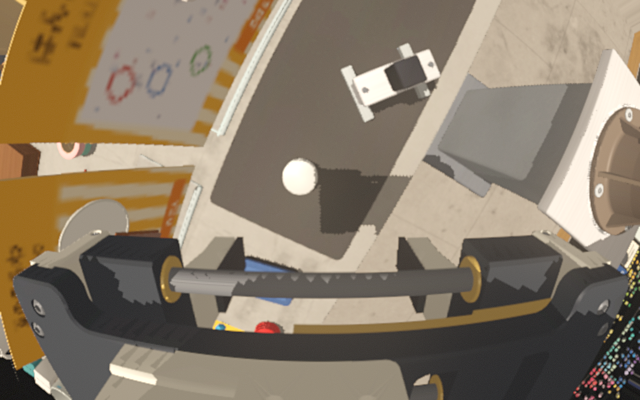

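The stack is at (300,176) px and the gauge at (390,85) px, both clear of other things. Two views agree on their heights. I go above the stack first.

```bash
python3 - <<'E'
from h import *
delta([.4962,.2773,.055],[180,0,-63]); delta([.4962,.2773,.0055],[180,0,-63])
E
```

```text
mm [5.3, -21.5, 144.9] rad [0.0053, -0.0006, 0.0021] rows 2.9 t 2.9
mm [5.2, -21.8, 194.4] rad [0.0053, -0.0006, 0.0021] rows 3.9 t 2.9
```

Emit:
{"fn": "carry_out", "kwargs": {"deltas": [[1,[5,-22,40],[0.005,0,0.002]],[1,[5,-22,85],[0.005,0,0.002]],[1,[5,-22,120],[0.005,0,0.002]],[1,[5,-22,145],[0.005,0,0.002]],[1,[5,-22,145],[0.005,0,0.002]],[1,[5,-22,145],[0.005,0,0.002]],[1,[5,-22,145],[0.005,0,0.002]]]}}

```text
time_s: 3.6
tcp_pos: [0.4976, 0.2793, 0.057]
eef_rot: [-179.8, -0.0, -62.9]
contact_force: [0.1, 0.1, 0.3]
gripper_width: 0.0875
gripper_force: 0.0
```

```bash
python3 - <<'E'
from h import *
delta([.4962,.2773,.0055],[180,0,-63]); print(r.get_state()['contact_force'])
E
```

```text
mm [1.2, 2.4, 51.5] rad [-0.0031, -0.0001, 0.0016] rows 1.0 t 3.6
[0.11397111 0.07825836 0.33879112]
```

Emit:
{"fn": "carry_out", "kwargs": {"deltas": [[1,[1,2,25],[0,0,0]],[1,[1,2,42],[0,0,0]],[1,[1,2,51],[0,0,0]],[1,[1,2,51],[0,0,0]],[1,[1,2,51],[0,0,0]],[1,[1,2,51],[0,0,0]]]}}

```text
time_s: 4.2
tcp_pos: [0.4958, 0.2778, 0.0053]
eef_rot: [-179.9, -0.0, -62.9]
contact_force: [0.3, 0.4, -0.1]
gripper_width: 0.0877
gripper_force: 0.0
```

```bash
python3 - <<'E'
from h import *
delta([.4962,.2773,.0055],[180,0,-63]); print(r.get_state()['contact_force'])
E
```

```text
mm [0.7, -0.1, -0.2] rad [-0.0022, -0.0003, 0.0024] rows 0.0 t 4.2
[ 0.30199234  0.4488594  -0.14061658]
```

Emit:
{"fn": "carry_out", "kwargs": {"deltas": [[0.3,[0.5,0,0],[0,0,0]],[0.3,[0.5,0,0],[0,0,0]],[0.3,[0.5,0,0],[0,0,0]],[0.3,[0.5,0,0],[0,0,0]],[0.3,[0.5,0,0],[0,0,0]],[0.3,[0.5,0,0],[0,0,0]],[0.3,[0.5,0,0],[0,0,0]],[0.3,[0.5,0,0],[0,0,0]]], "squeeze": 15}}

```text
time_s: 5.0
tcp_pos: [0.4954, 0.2767, 0.004]
eef_rot: [-180.0, -0.1, -62.9]
contact_force: [-0.5, 0.9, -0.6]
gripper_width: 0.0376
gripper_force: 15.0
```

Emit:
{"fn": "carry_out", "kwargs": {"deltas": [[0.3,[0,0,-10],[0,0,0]],[0.3,[0,0,-50],[0,0,0]],[0.3,[0,0,-100],[0,0,0]],[0.3,[0,0,-150],[0,0,0]],[0.3,[0,0,-185],[0,0,0]],[0.3,[0,0,-185],[0,0,0]],[0.3,[0,0,-185],[0,0,0]],[0.3,[0,0,-185],[0,0,0]]]}}

```text
time_s: 5.8
tcp_pos: [0.4946, 0.2763, 0.1883]
eef_rot: [179.9, -0.1, -62.9]
contact_force: [-1.1, -0.4, -0.3]
gripper_width: 0.0373
gripper_force: 15.0
```

```bash
python3 - <<'E'
from h import *
print(r.get_state()['contact_force'],r.get_state()['gripper_width'])
delta(NEST+BM.apply([.002,0,.10]),EB)
E
```

```text
[-1.10189347 -0.41972879 -0.26353005] 0.037266891332506574
mm [413.9, 218.3, 63.6] rad [0.0004, 0.4877, 0.0032] rows 9.4 t 5.8
```

Emit:
{"fn": "carry_out", "kwargs": {"deltas": [[0.3,[30,16,0],[0,0.03,0]],[0.3,[70,37,0],[0,0.08,0]],[0.3,[110,58,0],[0,0.13,0]],[0.3,[150,79,0],[0,0.18,0]],[0.3,[190,100,10],[0,0.23,0]],[0.3,[230,121,20],[0,0.28,0]],[0.3,[270,142,30],[0,0.33,0]],[0.3,[310,163,40],[0,0.38,0]],[0.3,[345,182,50],[0,0.42,0.003]],[0.3,[380,200,58],[0,0.46,0.003]],[0.3,[405,213,62],[0,0.48,0.003]],[0.3,[414,218,63.5],[0,0.488,0.003]]]}}

```text
time_s: 7.0
tcp_pos: [0.4924, -0.1927, 0.1277]
eef_rot: [179.8, -27.8, -63.1]
contact_force: [0.1, 0.2, -0.5]
gripper_width: 0.0376
gripper_force: 15.0
```

Emit:
{"fn": "carry_out", "kwargs": {"deltas": [[0.3,[0,0,0],[0,0,0]],[0.3,[0,0,0],[0,0,0]],[0.3,[0,0,0],[0,0,0]]]}}

```text
time_s: 7.3
tcp_pos: [0.4919, -0.1904, 0.1277]
eef_rot: [179.8, -27.8, -63.0]
contact_force: [-0.3, 0.0, -0.7]
gripper_width: 0.0379
gripper_force: 15.0
```

```bash
python3 - <<'E'
from h import *
print(r.get_state()['contact_force'],r.get_state()['joints'].round(1))
delta(NEST+BM.apply([.002,0,.02]),EB)
p,d=snap('wrist'); q,W=cloud('wrist'); C=BM.inv().apply((W-NEST).reshape(-1,3)).reshape(W.shape)*1000
m=(np.abs(C[...,1])<25)&(np.abs(C[...,0])<25)&(C[...,2]>60)&(C[...,2]<160); print(m.sum())
P=C[m]; print(np.percentile(P,[2,50,98],0).round(1))
snap('side'); q,S=cloud('side'); C=BM.inv().apply((S-NEST).reshape(-1,3)).reshape(S.shape)*1000
m=(np.abs(C[...,1])<30)&(np.abs(C[...,0])<30)&(C[...,2]>80)&(C[...,2]<135); print(m.sum(),np.percentile(C[m],[1,5,50],0).round(1) if m.any() else '')
E
```

```text
[-0.34912004  0.01314393 -0.65698105] [ 10.1   4.2 -58.3  56.8 -32.3 -33.5]
mm [-1.0, 3.1, 82.0] rad [0.0026, 0.0036, 0.0009] rows 1.6 t 7.3
4836
[[ -4.5 -23.7 104.4]
 [ 12.6   0.5 119.7]
 [ 21.9  24.5 156.2]]
74 [[-20.1 -28.4 101.3]
 [-17.6 -26.3 102.1]
 [-10.6   5.8 117. ]]
```

Joint 3 is at its limit here (-58.3), so I fit a quick kinematic model to check whether this pose can be reached.

```bash
cat > kin.py <<'E'
import numpy as np
from scipy.spatial.transform import Rotation as Ro
from scipy.optimize import least_squares
D=[([-56.144,20.546,.682,0,-70.136,-16.507],[.201,-.644,.227],[180,0,-162.65]),
([19.6,-2.9,-52.1,40.9,-45.3,-24.0],[.47264,-.17257,.19684],[-179.965,-27.915,-63.922]),
([50.3,10.0,-17.4,-.1,-62.9,-23.1],[.47524,.27299,.1998],[179.67,-.04,-62.86]),
([10.1,4.2,-58.3,56.8,-32.3,-33.5],[.4919,-.1904,.1277],[179.8,-27.8,-63.0])]
Z=lambda a:Ro.from_euler('z',a,degrees=True); Y=lambda a:Ro.from_euler('y',a,degrees=True); X=lambda a:Ro.from_euler('x',a,degrees=True)
def fk(p,q,s4=1,off=-90):
    h,a1,L1,a3,L2,Lt,d1,d2,e=p
    R=Z(q[0]); t=np.array([0,0,h]); t=t+R.apply([a1,d1,0])
    R=R*Y(q[1]); t=t+R.apply([0,0,L1]); R=R*Y(-q[2]); t=t+R.apply([L2,0,a3])
    R=R*X(s4*q[3]); t=t+R.apply([0,d2,0]); R=R*Y(-q[4]); t=t+R.apply([Lt,0,e])
    R=R*Y(90)*Z(-q[5]+0)  # tool z forward
    return t,R
E
python3 - <<'E'
from kin import *
for q,t,e in D:
    Rt=Ro.from_euler('xyz',e,degrees=True)
    for s4 in(1,-1):
      for s6 in (1,-1):
        _,R=fk([0]*9,q[:5]+[0],s4); A=(Z(0)*R.inv()*Rt)
        w=A.as_euler('zyx',degrees=True); print(s4,(A.as_rotvec(degrees=True)).round(1),end=' ') if s6==1 else 0
    print(q[5])
for s4 in(1,-1):
    f=lambda p:np.concatenate([fk(p,q,s4)[0]-t for q,t,e in D]+[.002*(p-np.array([.2,0,.35,0,.35,.2,.1,.1,0]))])
    s=least_squares(f,[.2,0,.35,0,.35,.2,.1,.1,0]); print(s4,s.x.round(4),(s.fun[:12]*1000).round(1))
E
```

```text
1 [ -0.    0.  -73.5] -1 [ -0.    0.  -73.5] -16.507
1 [  57.    37.  -116.6] -1 [  0.  -0. -66.] -24.0
1 [ -0.2  -0.1 -66.8] -1 [ -0.    0.  -66.9] -23.1
1 [  65.    34.8 -145.5] -1 [  0.1  -0.  -56.6] -33.5
1 [-0.5614  0.2982  0.5922 -0.0609  0.5708 -0.4909 -0.4764  0.2845 -0.3728] [  1.4  -2.2   5.9  -1.4   2.7 -12.1  -2.6  -3.4  -2.3   2.6  -2.3   8.5]
-1 [ 1.949e-01 -1.100e-03  6.042e-01  2.200e-03  4.611e-01  3.794e-01
 -3.000e-04 -1.915e-01  1.400e-03] [ 0.  -0.  -0.3  0.1  0.2  0.4 -0.1 -0.1  0.2 -0.1 -0.1 -0.3]
```

```bash
cat >> kin.py <<'E'
PR=[.1949,-.0011,.6042,.0022,.4611,.3794,-.0003,-.1915,.0014]
LO=np.array([-176.03,-82.01,-58.28,-173.87,-174.79,-173.66]); HI=np.array([176.03,121.73,71.71,95.51,-.11,173.66])
def FK(q):
    t,R=fk(PR,np.r_[q[:5],0],-1); return t,R*Z(-90-q[5])
def ik(t,R,q0,lim=True):
    def f(q):
        a,b=FK(q); return np.r_[(a-t)*5,(R.inv()*b).as_rotvec()]
    s=least_squares(f,np.clip(q0,LO+.5,HI-.5),bounds=(LO,HI) if lim else (-np.inf,np.inf),x_scale=50,max_nfev=150); return s.x,np.linalg.norm(s.fun)
def branches(t,R,n=60):
    rg=np.random.default_rng(0); out=[]
    for _ in range(n):
        q,e=ik(t,R,rg.uniform(LO,HI))
        if e<1e-3 and not any(np.abs(q-o).max()<1 for o in out): out.append(q)
    return out
E
python3 - <<'E'
from kin import *; from h import *
Rd=BM*X(180)
for nm,h,rot in (('st100',.10,0),('st3',.003,0),('g66',.066,-90)):
    for fl in (0,180):
        for b in branches(NEST+BM.apply([0,0,h]),Rd*Z(rot+fl),40): print(nm,rot+fl,b.round(1))
    q,e=ik(NEST+BM.apply([0,0,h]),Rd*Z(rot),r.get_state()['joints'],False); print('  unbounded',q.round(1),e)
E
```

```text
unbounded [  9.5   4.  -59.5  59.  -31.5 -35.2] 1.7116076087492335e-13
  unbounded [-18.4  14.1 -62.6 110.2 -20.6 -62.5] 9.514556985762381e-09
  unbounded [  1.    7.2 -61.9  73.8 -26.1  46.8] 1.9251183857072703e-12
```

The perpendicular approach is out of reach: it needs q3 of about -62. The fingers close along the level axis, so I can grip the stack with the tool pitched about that axis and still place it flat. I check which pitch works.

```bash
python3 - <<'E'
from kin import *; from h import *
j=r.get_state()['joints']
for a in (8,12,16,20,24,28):   # tool tilt = 28-a
  for nm,h in (('st',.006),('hov',.06),('g',.068)):
    t=NEST+BM.apply([0,0,h]); R=Ro.from_euler('xyz',[180,-28+a,-63.06],degrees=True)
    q,e=ik(t,R,j); print(a,nm,q.round(1),round(e,4))
  for nm,t,yaw in (('pick',[.495,.2765,.008],-63),('gpick',[.46,.1368,.07],-38.5)):
    q,e=ik(np.array(t),Ro.from_euler('xyz',[180,a,yaw],degrees=True),[50,10,-17,0,-63,-23]); print('  ',nm,q.round(1),round(e,4))
E
```

```text
8 st [ -5.5  13.9 -58.2  68.3 -18.1 -33.2] 0.0
8 hov [  5.9   8.8 -53.8  44.5 -27.1 -19. ] 0.0
8 g [  7.1   8.  -53.1  42.4 -28.5 -17.8] 0.0
   pick [ 43.2  24.2 -22.8 -11.7 -41.3  -7.5] 0.0
   gpick [ 33.4  14.9 -27.4  -9.9 -50.6  24.6] 0.0
12 st [  0.4  15.  -51.9  43.2 -21.1 -13.7] 0.0
12 hov [  6.5   9.7 -48.1  30.9 -30.2  -6.2] 0.0
12 g [  7.3   9.  -47.6  29.8 -31.5  -5.6] 0.0
   pick [ 40.   24.6 -20.5 -17.1 -43.4  -0.7] 0.0
   gpick [ 30.2  16.6 -24.  -13.7 -54.7  29.8] 0.0
16 st [  1.7  16.3 -44.6  25.3 -26.1   2.7] 0.0
16 hov [  5.4  10.9 -42.2  20.2 -34.1   5. ] 0.0
16 g [  6.   10.1 -41.9  19.7 -35.2   5.1] 0.0
   pick [ 36.8  25.3 -18.2 -22.2 -45.9   5.7] 0.0
   gpick [ 27.2  18.4 -20.7 -17.1 -58.7  34.3] 0.0
20 st [  0.4  17.6 -38.   13.8 -31.5  14.9] 0.0
20 hov [  3.4  12.2 -36.7  11.9 -38.4  14.4] 0.0
20 g [  3.8  11.5 -36.5  11.6 -39.5  14.3] 0.0
   pick [ 33.5  26.1 -16.1 -26.9 -48.6  11.6] 0.0
   gpick [ 24.3  20.4 -17.7 -20.  -62.8  38.1] 0.0
24 st [ -1.7  19.  -32.3   5.8 -36.9  24.1] 0.0
24 hov [  0.9  13.7 -31.7   5.3 -43.   22.2] 0.0
24 g [  1.3  13.  -31.5   5.2 -43.9  21.9] 0.0
   pick [ 30.2  27.2 -14.2 -31.2 -51.6  17.1] 0.0
   gpick [ 21.7  22.5 -14.9 -22.6 -66.8  41.3] 0.0
28 st [ -4.2  20.5 -27.3  -0.  -42.2  31.1] 0.0
28 hov [ -1.7  15.4 -27.    0.  -47.6  28.7] 0.0
28 g [ -1.3  14.6 -26.9   0.  -48.5  28.3] 0.0
   pick [ 27.1  28.4 -12.4 -35.1 -54.7  22. ] 0.0
   gpick [ 19.4  24.6 -12.2 -24.9 -70.8  44.1] 0.0
```

```bash
python3 - <<'E'
from h import *
delta([.4954,.2767,.17],[180,0,-63])
E
```

```text
mm [-347.0, -214.3, -230.9] rad [0.0022, -0.4854, -0.0002] rows 9.4 t 7.4
```

Emit:
{"fn": "carry_out", "kwargs": {"deltas": [[0.3,[-30,-18,-40],[0.002,-0.04,0]],[0.3,[-80,-45,-80],[0.002,-0.1,0]],[0.3,[-110,-65,-110],[0.002,-0.16,0]],[0.3,[-140,-87,-140],[0.002,-0.22,0]],[0.3,[-175,-108,-160],[0.002,-0.28,0]],[0.3,[-210,-130,-180],[0.002,-0.34,0]],[0.3,[-245,-151,-195],[0.002,-0.39,0]],[0.3,[-280,-173,-210],[0.002,-0.43,0]],[0.3,[-315,-195,-222],[0.002,-0.46,0]],[0.3,[-340,-210,-229],[0.002,-0.485,0]],[0.3,[-347,-214,-231],[0.002,-0.485,0]],[0.3,[-347,-214,-231],[0.002,-0.485,0]]]}}

```text
time_s: 8.6
tcp_pos: [0.495, 0.2768, 0.1695]
eef_rot: [179.9, -0.1, -63.0]
contact_force: [-0.2, -1.3, -0.8]
gripper_width: 0.0379
gripper_force: 15.0
```

Emit:
{"fn": "carry_out", "kwargs": {"deltas": [[0.3,[0,0,50],[0,0,0]],[0.3,[0,0,100],[0,0,0]],[0.3,[0,0,135],[0,0,0]],[0.3,[0,0,150],[0,0,0]],[0.3,[0,0,155],[0,0,0]],[0.3,[0,0,155],[0,0,0]],[0.3,[0,0,155],[0,0,0]],[0.3,[0,0,155],[0,0,0]]]}}

```text
time_s: 9.4
tcp_pos: [0.4965, 0.2763, 0.0168]
eef_rot: [-179.8, 0.0, -63.1]
contact_force: [0.9, 0.1, -0.1]
gripper_width: 0.038
gripper_force: 15.0
```

```bash
python3 - <<'E'
from h import *
delta([.4954,.2767,.0045],[180,0,-63])
E
```

```text
mm [-0.8, 0.8, 12.3] rad [-0.0027, 0.0001, -0.0016] rows 0.2 t 9.4
```

Emit:
{"fn": "carry_out", "kwargs": {"deltas": [[0.3,[0,0,5],[0,0,0]],[0.3,[0,0,9],[0,0,0]],[0.3,[0,0,11],[0,0,0]],[0.3,[0,0,12],[0,0,0]],[0.3,[0,0,12],[0,0,0]]]}}

```text
time_s: 9.9
tcp_pos: [0.4957, 0.2756, 0.0039]
eef_rot: [180.0, -0.1, -63.1]
contact_force: [-4.5, -1.6, 9.1]
gripper_width: 0.0377
gripper_force: 15.0
```

Emit:
{"fn": "carry_out", "kwargs": {"deltas": [[0.6,[0,0,0],[0,0,0]],[0.8,[0,0,0],[0,0,0]],[1,[0,0,0],[0,0,0]],[1,[0,0,0],[0,0,0]],[1,[0,0,0],[0,0,0]],[1,[0,0,-20],[0,0,0]],[1,[0,0,-40],[0,0,0]],[1,[0,0,-40],[0,0,0]],[1,[0,0,-40],[0,0,0]],[1,[0,0,-40],[0,0,0]]]}}

```text
time_s: 10.9
tcp_pos: [0.4954, 0.2754, 0.0427]
eef_rot: [180.0, -0.0, -63.1]
contact_force: [0.7, 0.4, -0.5]
gripper_width: 0.0877
gripper_force: 0.0
```

```bash
python3 - <<'E'
from h import *
print(r.get_state()['contact_force'])
p,d=snap('side'); p,W=cloud('side')
P=W[sel(W,(.46,.54),(.24,.32),(.018,.026))]; print(' stack side',len(P),cv2.minEnclosingCircle((P[:,:2]*1000).astype(np.float32)),P.mean(0))
R=Ro.from_euler('xyz',[180,14,-63],degrees=True); x=R.apply([1,0,0]); 
# stack frame: TCP such that axis passes centre at 10.5 mm above underside; TCP 5 mm above underside
S=np.array([.4957,.2768,.0025]); t=S+[0,0,.0105]+R.apply([0,0,1])*.0055/np.cos(np.radians(14)); print(t)
delta(t+[0,0,.05],[180,14,-63]); delta(t,[180,14,-63])
E
```

```text
[ 0.70146023  0.39569001 -0.52282275]
 stack side 120 ((494.5829772949219, 278.03009033203125), 20.875967025756836) [0.49547042 0.27856934 0.02084779]
[0.49507744 0.27802184 0.0075    ]
mm [-2.5, -0.9, -15.0] rad [0.0007, -0.2453, -0.002] rows 1.6 t 10.95
mm [-2.6, -1.0, 35.0] rad [0.0007, -0.2453, -0.002] rows 1.6 t 10.95
```

Emit:
{"fn": "carry_out", "kwargs": {"deltas": [[1,[-1,0,-15],[0,-0.123,-0.002]],[1,[-2,0,-15],[0,-0.245,-0.002]],[1,[-2,0,-15],[0,-0.245,-0.002]],[1,[-2,0,0],[0,-0.245,-0.002]],[1,[-2,0,18],[0,-0.245,-0.002]],[1,[-2,0,29],[0,-0.245,-0.002]],[1,[-2,0,35],[0,-0.245,-0.002]],[1,[-2,0,35],[0,-0.245,-0.002]],[1,[-2,0,35],[0,-0.245,-0.002]],[1,[-2,0,35],[0,-0.245,-0.002]]]}}

```text
time_s: 11.95
tcp_pos: [0.4952, 0.2779, 0.0089]
eef_rot: [-179.9, 14.0, -62.9]
contact_force: [-0.1, -0.2, 0.6]
gripper_width: 0.0874
gripper_force: 0.0
```

```bash
python3 - <<'E'
from h import *
print(r.get_state()['contact_force'],pose()[0]); delta([.4951,.2774,.0075],[180,14,-63])
E
```

```text
[-0.12704185 -0.23811523  0.63516564] [0.49523331 0.27793044 0.00888963]
mm [0.7, 0.4, 1.2] rad [-0.0013, -0.0001, 0.0011] rows 0.0 t 11.95
```

Close, then lift.

Emit:
{"fn": "carry_out", "kwargs": {"deltas": [[0.3,[0.5,0,1.2],[0,0,0]],[0.3,[0.5,0,1.2],[0,0,0]],[0.3,[0.5,0,1.2],[0,0,0]],[0.3,[0.5,0,1.2],[0,0,0]],[0.3,[0.5,0,1.2],[0,0,0]],[0.3,[0.5,0,1.2],[0,0,0]],[0.3,[0.5,0,1.2],[0,0,0]],[0.3,[0.5,0,1.2],[0,0,0]]], "squeeze": 20}}

```text
time_s: 12.75
tcp_pos: [0.495, 0.2773, 0.007]
eef_rot: [-180.0, 14.0, -63.0]
contact_force: [-0.0, -0.2, 0.7]
gripper_width: 0.0373
gripper_force: 20.0
```

Emit:
{"fn": "carry_out", "kwargs": {"deltas": [[0.3,[-2,0,-8],[0,0,0]],[0.3,[-10,0,-40],[0,0,0]],[0.3,[-22,0,-85],[0,0,0]],[0.3,[-33,0,-130],[0,0,0]],[0.3,[-42,0,-165],[0,0,0]],[0.3,[-42,0,-165],[0,0,0]],[0.3,[-42,0,-165],[0,0,0]],[0.3,[-42,0,-165],[0,0,0]]]}}

```text
time_s: 13.55
tcp_pos: [0.4939, 0.2777, 0.1766]
eef_rot: [180.0, 14.0, -63.0]
contact_force: [-0.4, 0.1, -0.3]
gripper_width: 0.0372
gripper_force: 20.0
```

```bash
python3 - <<'E'
from h import *
print(r.get_state()['contact_force'],r.get_state()['gripper_width'],r.get_state()['joints'].round(1))
# offset of TCP in stack frame (bed-aligned at goal): above underside 4.6mm, x offset from tilt
a=np.radians(14); off=np.array([-np.sin(a)*.0055/np.cos(a),0,.005]) ; print(off)
for h in (.05,.02): delta(NEST+BM.apply(off+[.003,0,h]),[180,-14,-63.06])
E
```

```text
[-0.36002791  0.07515421 -0.29163576] 0.03723974674046755 [ 39.   13.5 -11.3 -15.4 -63.1  -5.3]
[-0.0013713  0.         0.005    ]
mm [445.8, 217.6, -17.1] rad [0.0008, 0.4888, 0.0012] rows 9.9 t 13.55
mm [465.8, 217.6, 5.2] rad [0.0008, 0.4888, 0.0012] rows 10.3 t 13.55
```

Emit:
{"fn": "carry_out", "kwargs": {"deltas": [[0.3,[25,12,-1],[0,0.025,0]],[0.3,[65,32,-3],[0,0.07,0]],[0.3,[110,54,-4],[0,0.12,0]],[0.3,[154,75,-6],[0,0.17,0]],[0.3,[198,97,-8],[0,0.22,0]],[0.3,[242,118,-9],[0,0.27,0]],[0.3,[286,140,-11],[0,0.32,0]],[0.3,[330,161,-13],[0,0.37,0]],[0.3,[370,181,-14],[0,0.42,0]],[0.3,[408,200,-16],[0,0.46,0]],[0.3,[434,212,-17],[0,0.485,0]],[0.3,[446,217.5,-17],[0,0.489,0.001]]]}}

```text
time_s: 14.75
tcp_pos: [0.4968, -0.2118, 0.0836]
eef_rot: [179.8, -13.9, -63.1]
contact_force: [-0.5, -0.2, -0.5]
gripper_width: 0.0374
gripper_force: 20.0
```

Emit:
{"fn": "carry_out", "kwargs": {"deltas": [[0.3,[0,0,0],[0,0,0]],[0.3,[0,0,0],[0,0,0]],[0.3,[0,0,0],[0,0,0]]]}}

```text
time_s: 15.05
tcp_pos: [0.4999, -0.2092, 0.0859]
eef_rot: [-179.9, -14.0, -63.0]
contact_force: [0.0, -0.8, -0.0]
gripper_width: 0.0372
gripper_force: 20.0
```

```bash
python3 - <<'E'
from h import *
print(r.get_state()['contact_force'],r.get_state()['gripper_width'],r.get_state()['joints'].round(1))
off=np.array([-.0014,0,.005])
for h in (.05,.02,.004): delta(NEST+BM.apply(off+[.003,0,h]),[180,-14,-63.06])
p,d=snap('wrist'); cv2.imwrite('pics/w3.png',p[...,::-1]); snap('side')
q,S=cloud('side'); C=BM.inv().apply((S-NEST).reshape(-1,3)).reshape(S.shape)*1000
m=(np.abs(C[...,1])<16)&(np.abs(C[...,0])<30)&(C[...,2]>40)&(C[...,2]<75); print('side',m.sum(),np.percentile(C[m],[1,5,50,95],0).round(1))
E
```

```text
[ 0.04334407 -0.8051328  -0.02721654] 0.03719173644090718 [  5.8  10.9 -44.9  25.5 -31.6  -0.3]
mm [0.0, 2.0, 0.5] rad [-0.0012, -0.0002, 0.0008] rows 0.0 t 15.05
mm [7.3, 2.0, 29.6] rad [-0.0012, -0.0002, 0.0008] rows 0.6 t 15.05
mm [11.1, 2.0, 45.1] rad [-0.0012, -0.0002, 0.0008] rows 0.9 t 15.05
side 77 [[-18.6 -15.9  47.7]
 [-17.9 -13.1  52.5]
 [ -7.8   2.1  69.1]
 [  9.4  14.6  74. ]]
```

View pics/w3.png

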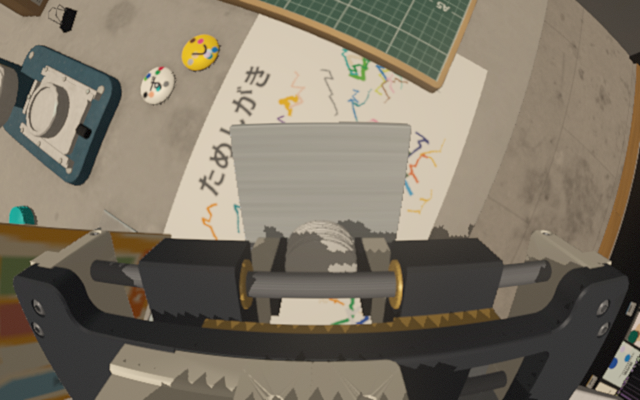

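The stack sits between the fingers at (320,230), level with the bed and centred on it at (320,170). I lower it.

Emit:
{"fn": "carry_out", "kwargs": {"deltas": [[0.3,[3,1,10],[0,0,0]],[0.3,[7,1.5,28],[0,0,0]],[0.3,[9.5,1.5,38],[0,0,0]],[0.3,[11,1.5,44],[0,0,0]],[0.3,[11,1.5,44],[0,0,0]],[0.3,[11,1.5,44],[0,0,0]],[0.3,[11,1.5,44],[0,0,0]],[0.3,[11,1.5,44],[0,0,0]]]}}

```text
time_s: 15.95
tcp_pos: [0.508, -0.2295, 0.0463]
eef_rot: [-179.9, -14.0, -63.1]
contact_force: [-0.0, 0.2, -0.2]
gripper_width: 0.0375
gripper_force: 20.0
```

```bash
python3 - <<'E'
from h import *
off=np.array([-.0014,0,.005])
print(r.get_state()['contact_force'],(BM.inv().apply(pose()[0]-NEST)-off)*1000)
for h in (.002,0): delta(NEST+BM.apply(off+[.003,0,h]),[180,-14,-63.06])
R=Ro.from_euler('xyz',[180,-14,-63.06],degrees=True)
for v in ([-1,0,0],[0,0,-1]): print(v,R.inv().apply(BM.apply(v)).round(3))
E
```

```text
[-0.02243019  0.23806744 -0.19153519] [ 3.69559012 -0.00529437  5.25327507]
mm [0.1, -0.0, 3.3] rad [-0.0016, -0.0008, 0.0001] rows 0.1 t 15.95
mm [0.6, 0.0, 5.3] rad [-0.0016, -0.0008, 0.0001] rows 0.1 t 15.95
[-1, 0, 0] [-0.97   0.     0.242]
[0, 0, -1] [ 0.242 -0.     0.97 ]
```

Emit:
{"fn": "carry_out", "kwargs": {"deltas": [[0.3,[0.3,0,1.2],[0,0,0]],[0.3,[0.5,0,2.2],[0,0,0]],[0.3,[0.7,0,3.2],[0,0,0]],[0.3,[0.9,0,3.9],[0,0,0]],[0.3,[0.9,0,3.9],[0,0,0]],[0.3,[0.9,0,3.9],[0,0,0]]]}}

```text
time_s: 16.55
tcp_pos: [0.5084, -0.2313, 0.0421]
eef_rot: [-180.0, -14.0, -63.1]
contact_force: [-1.0, 0.2, -0.6]
gripper_width: 0.0374
gripper_force: 20.0
```

Emit:
{"fn": "carry_out", "kwargs": {"deltas": [[0.3,[0.1,0,0.4],[0,0,0]],[0.3,[0.1,0,0.4],[0,0,0]],[0.3,[0.1,0,0.4],[0,0,0]]]}}

```text
time_s: 16.85
tcp_pos: [0.5086, -0.2314, 0.0418]
eef_rot: [-180.0, -14.0, -63.0]
contact_force: [-0.1, -0.8, -0.4]
gripper_width: 0.0373
gripper_force: 20.0
```

Emit:
{"fn": "carry_out", "kwargs": {"deltas": [[0.3,[-1,0,0.2],[0,0,0]],[0.3,[-1.7,0,0.4],[0,0,0]],[0.3,[-2.4,0,0.6],[0,0,0]],[0.3,[-2.4,0,0.6],[0,0,0]],[0.3,[-2.4,0,0.6],[0,0,0]]]}}

```text
time_s: 17.35
tcp_pos: [0.5075, -0.2294, 0.0406]
eef_rot: [-180.0, -14.0, -63.0]
contact_force: [-0.9, 0.0, -0.1]
gripper_width: 0.0374
gripper_force: 20.0
```

```bash
python3 - <<'E'
from h import *
off=np.array([-.0014,0,.005]); s=r.get_state()
print('F bed',BM.inv().apply(s['contact_force']).round(2),(BM.inv().apply(pose()[0]-NEST)-off)*1000)
E
```

```text
F bed [-0.46 -0.83  0.08] [ 0.82930686 -0.4262421   0.3710312 ]
```

Continue downslope in small steps.

Emit:
{"fn": "carry_out", "kwargs": {"deltas": [[0.3,[-0.5,0,0.1],[0,0,0]],[0.3,[-1,0,0.2],[0,0,0]],[0.3,[-1,0,0.2],[0,0,0]],[0.3,[-1,0,0.2],[0,0,0]]]}}

```text
time_s: 17.75
tcp_pos: [0.5074, -0.2288, 0.0405]
eef_rot: [-179.9, -14.0, -63.1]
contact_force: [1.3, -4.7, 1.0]
gripper_width: 0.0377
gripper_force: 20.0
```

```bash
cat > st.py <<'E'
from h import *
off=np.array([-.0014,0,.005]); s=r.get_state()
print('F bed',BM.inv().apply(s['contact_force']).round(2),((BM.inv().apply(pose()[0]-NEST)-off)*1000).round(2),'w',s['gripper_width'],s['gripper_force'])
E
python3 st.py
```

```text
F bed [ 4.62 -0.97 -1.37] [ 0.24 -0.22  0.53] w 0.037690913730049305 20.000250041484833
```

Emit:
{"fn": "carry_out", "kwargs": {"deltas": [[0.3,[0.4,0,0.5],[0,0,0]],[0.3,[0.5,0,0.8],[0,0,0]],[0.3,[0.5,0,0.8],[0,0,0]],[0.3,[0.5,0,0.8],[0,0,0]]]}}

```text
time_s: 18.15
tcp_pos: [0.5079, -0.2291, 0.0397]
eef_rot: [-179.9, -14.0, -63.0]
contact_force: [2.1, -1.7, 1.6]
gripper_width: 0.0371
gripper_force: 20.0
```

```bash
python3 st.py
```

```text
F bed [2.96 1.13 0.28] [ 0.26  0.02 -0.41] w 0.03709195776014908 20.00032514333725
```

Emit:
{"fn": "carry_out", "kwargs": {"deltas": [[0.3,[0.1,0,0.4],[0,0,0]],[0.3,[0.1,0,0.4],[0,0,0]],[0.3,[0.1,0,0.4],[0,0,0]]]}}

```text
time_s: 18.45
tcp_pos: [0.5079, -0.2292, 0.0395]
eef_rot: [-179.9, -14.0, -63.0]
contact_force: [-0.7, 1.3, 6.4]
gripper_width: 0.0373
gripper_force: 20.0
```

```bash
python3 st.py
```

```text
F bed [ 1.68 -0.02  6.33] [ 0.3  -0.02 -0.54] w 0.03731880040204788 20.00090718269348
```

Emit:
{"fn": "carry_out", "kwargs": {"deltas": [[0.3,[0.1,0,0.4],[0,0,0]],[0.3,[0.1,0,0.4],[0,0,0]],[0.3,[0.1,0,0.4],[0,0,0]]]}}

```text
time_s: 18.75
tcp_pos: [0.5079, -0.2292, 0.0395]
eef_rot: [-179.9, -14.1, -63.0]
contact_force: [-3.4, 4.6, 12.3]
gripper_width: 0.0376
gripper_force: 20.0
```

```bash
python3 st.py
```

```text
F bed [ 0.8  -0.99 13.51] [ 0.32  0.02 -0.6 ] w 0.03759104115019324 20.002636313438416
```

Emit:
{"fn": "carry_out", "kwargs": {"deltas": [[0.3,[-0.4,0,-0.5],[0,0,0]],[0.3,[-0.4,0,-0.5],[0,0,0]],[0.3,[-0.4,0,-0.5],[0,0,0]]], "squeeze": 3}}

```text
time_s: 19.05
tcp_pos: [0.5079, -0.229, 0.0394]
eef_rot: [-179.9, -14.0, -63.0]
contact_force: [2.7, -0.7, 3.3]
gripper_width: 0.0376
gripper_force: 3.0
```

```bash
python3 st.py
```

```text
F bed [3.15 2.07 2.07] [ 0.06  0.12 -0.64] w 0.037623306796967806 3.000093027949333
```

Gently seated against the pins (about 3 N). Open and retreat.

Emit:
{"fn": "carry_out", "kwargs": {"deltas": [[0.5,[0,0,0],[0,0,0]],[0.6,[0,0,0],[0,0,0]],[0.7,[0,0,0],[0,0,0]],[0.7,[0,0,0],[0,0,0]],[0.7,[0,0,-10],[0,0,0]],[0.8,[0,0,-35],[0,0,0]],[1,[0,0,-80],[0,0,0]],[1,[0,0,-125],[0,0,0]],[1,[0,0,-140],[0,0,0]],[1,[0,0,-140],[0,0,0]],[1,[0,0,-140],[0,0,0]]]}}

```text
time_s: 20.15
tcp_pos: [0.4917, -0.1988, 0.1748]
eef_rot: [-179.9, -14.0, -63.1]
contact_force: [0.8, 0.0, -0.6]
gripper_width: 0.0877
gripper_force: 0.0
```

```bash
python3 - <<'E'
from h import *
p,d=snap('wrist'); cv2.imwrite('pics/w4.png',p[...,::-1])
p,W=cloud('wrist'); C=BM.inv().apply((W-NEST).reshape(-1,3)).reshape(W.shape)*1000
m=(np.abs(C[...,1])<35)&(np.abs(C[...,0])<35)&(C[...,2]>14)&(C[...,2]<26); P=C[m]
print(m.sum(),cv2.minEnclosingCircle(P[:,:2].astype(np.float32)),rect(P[:,:2]/1000),np.percentile(P[:,2],[2,50,98]))
c,n,A=plane(P/1000,.002); print('normal in bed',n.round(3))
m=(np.abs(C[...,1])<59)&(C[...,0]>25)&(C[...,0]<55)&(np.abs(C[...,2])<10); print('face',np.median(C[m],0))
E
```

```text
1183 ((1.0870718955993652, -1.8004536628723145), 19.681842803955078) ((1.3901634216308594, -1.4589900970458984), (37.35503387451172, 38.34144973754883), 89.48570251464844) [14.8914583  19.04227579 20.43420291]
normal in bed [-0.001 -0.002  1.   ]
face [ 4.03948385e+01  1.53028870e-02 -1.27110686e-02]
```

View pics/w4.png

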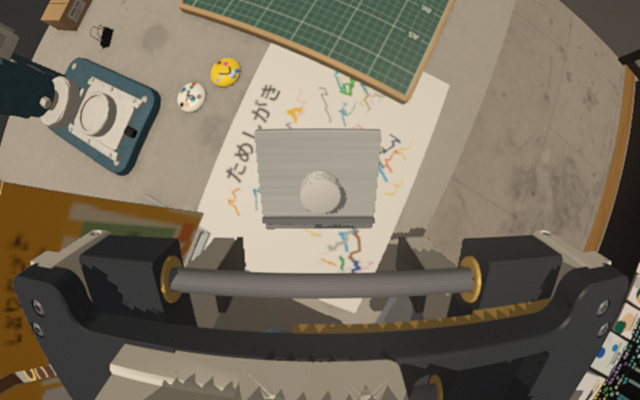

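The stack at (321,192) lies flat (normal exact, height 19 mm). I compare it with the bed edges in the same image.

```bash
python3 - <<'E'
from h import *
p,W=cloud('wrist'); C=BM.inv().apply((W-NEST).reshape(-1,3)).reshape(W.shape)*1000
m=(np.abs(C[...,2])<2)&(np.abs(C[...,1])<75)&(C[...,0]<80)&(C[...,0]>-45); A=C[m]
for k in (0,1):
    o=1-k; b=np.round(A[:,o]/4).astype(int); ks=[i for i in np.unique(b) if (-25<i*4<52 if k==1 else 22<abs(i*4)<52) and (b==i).sum()>5]
    for f,nm in((np.min,'lo'),(np.max,'hi')):
        e=np.array([f(A[b==i,k]) for i in ks]); print('xy'[k],nm,np.median(e).round(2),e.std().round(2),len(ks))
m=(np.abs(C[...,1])<35)&(np.abs(C[...,0])<35)&(C[...,2]>17.5)&(C[...,2]<21); P=C[m][:,:2]
h=cv2.convexHull(P.astype(np.float32))[:,0]; print('top ell',cv2.fitEllipse(h),P.mean(0))
E
```

```text
x lo -34.65 0.27 14
x hi 60.14 0.42 14
y lo -59.03 0.58 19
y hi 60.1 0.56 19
top ell ((0.8817923665046692, -1.4797697067260742), (37.724979400634766, 38.55096435546875), 88.73274993896484) [ 1.37934038 -1.58632659]
```

The stack is about 2 mm off in −y, touching only the −y pin. I regrasp it at the same pose and shift it +2 mm in bed y (tool −y).

Emit:
{"fn": "carry_out", "kwargs": {"deltas": [[1,[0,0,45],[0,0,0]],[0.8,[0,0,90],[0,0,0]],[0.7,[0,0,120],[0,0,0]],[0.7,[0,0,135],[0,0,0]],[0.7,[0,0,140],[0,0,0]],[0.7,[0,0,140],[0,0,0]],[0.7,[0,0,140],[0,0,0]],[0.3,[0,0,140],[0,0,0]],[0.3,[0,0,140],[0,0,0]],[0.3,[0,0,140],[0,0,0]],[0.3,[0,0,140],[0,0,0]],[0.3,[0,0,140],[0,0,0]]], "squeeze": 10}}

```text
time_s: 21.4
tcp_pos: [0.5076, -0.2291, 0.0395]
eef_rot: [-179.9, -14.0, -63.0]
contact_force: [-0.3, 0.1, 2.1]
gripper_width: 0.037
gripper_force: 10.0
```

```bash
python3 st.py
```

```text
F bed [ 0.86 -0.21  1.97] [ 0.08 -0.17 -0.49] w 0.037004158056786626 10.000097751617432
```

Emit:
{"fn": "carry_out", "kwargs": {"deltas": [[0.3,[0.5,0,-1.2],[0,0,0]],[0.3,[0.8,-1,-1.2],[0,0,0]],[0.3,[0.8,-2,-1.2],[0,0,0]],[0.3,[0.8,-2,-1.2],[0,0,0]],[0.3,[0.8,-2,-1.2],[0,0,0]]]}}

```text
time_s: 21.9
tcp_pos: [0.5093, -0.2286, 0.0404]
eef_rot: [-180.0, -14.0, -63.0]
contact_force: [0.3, 0.1, -1.2]
gripper_width: 0.0374
gripper_force: 10.0
```

```bash
python3 st.py
```

```text
F bed [-0.53  0.36 -1.07] [0.84 1.54 0.16] w 0.03740811785306438 9.999909102916718
```

Emit:
{"fn": "carry_out", "kwargs": {"deltas": [[0.3,[-0.7,0,0.2],[0,0,0]],[0.3,[-1.4,0,0.4],[0,0,0]],[0.3,[-1.8,0,0.5],[0,0,0]],[0.3,[-1.8,0,0.5],[0,0,0]]]}}

```text
time_s: 22.3
tcp_pos: [0.5088, -0.2273, 0.0398]
eef_rot: [-180.0, -14.0, -63.0]
contact_force: [0.3, -1.1, -0.2]
gripper_width: 0.0376
gripper_force: 10.0
```

```bash
python3 st.py
```

```text
F bed [ 0.86 -0.17 -0.72] [-0.74  1.72  0.26] w 0.03763243234169618 9.999837130308151
```

Emit:
{"fn": "carry_out", "kwargs": {"deltas": [[0.3,[-0.5,0,0.1],[0,0,0]],[0.3,[-0.5,0,0.1],[0,0,0]],[0.3,[-0.5,0,0.1],[0,0,0]]]}}

```text
time_s: 22.6
tcp_pos: [0.5088, -0.227, 0.0397]
eef_rot: [-179.9, -14.0, -63.1]
contact_force: [2.0, -3.4, 1.9]
gripper_width: 0.0375
gripper_force: 10.0
```

```bash
python3 st.py
```

```text
F bed [ 4.35  0.21 -0.21] [-1.04  1.85  0.35] w 0.03746408814197602 9.999958276748657
```

Now Fx is 4.3 N and Fy is about 0, so both pins touch. I lower it to the face.

Emit:
{"fn": "carry_out", "kwargs": {"deltas": [[0.3,[0.2,0,0.4],[0,0,0]],[0.3,[0.3,0,0.7],[0,0,0]],[0.3,[0.3,0,0.7],[0,0,0]],[0.3,[0.3,0,0.7],[0,0,0]]]}}

```text
time_s: 23.0
tcp_pos: [0.5091, -0.2272, 0.0391]
eef_rot: [-179.9, -14.0, -63.0]
contact_force: [3.0, -3.8, 4.8]
gripper_width: 0.0379
gripper_force: 10.0
```

```bash
python3 st.py
```

```text
F bed [6.44 0.91 2.04] [-1.01  2.05 -0.37] w 0.03786607480639732 10.000094175338745
```

Emit:
{"fn": "carry_out", "kwargs": {"deltas": [[0.3,[0.1,0,0.4],[0,0,0]],[0.3,[0.1,0,0.4],[0,0,0]],[0.3,[0.1,0,0.4],[0,0,0]]]}}

```text
time_s: 23.3
tcp_pos: [0.5092, -0.2272, 0.039]
eef_rot: [-179.9, -14.0, -63.0]
contact_force: [1.0, -1.5, 8.4]
gripper_width: 0.0381
gripper_force: 10.0
```

```bash
python3 st.py
```

```text
F bed [5.56 0.22 6.59] [-1.    2.1  -0.53] w 0.03813001590189108 10.000965893268585
```

Seated on the face and both pins. Relax, open and retreat.

Emit:
{"fn": "carry_out", "kwargs": {"deltas": [[0.3,[0.1,0,-0.3],[0,0,0]],[0.3,[0.1,0,-0.3],[0,0,0]],[0.5,[0.1,0,-0.3],[0,0,0]],[0.6,[0.1,0,-0.3],[0,0,0]],[0.7,[0,0,0],[0,0,0]],[0.7,[0,0,0],[0,0,0]],[0.7,[0,0,-15],[0,0,0]],[0.8,[0,0,-50],[0,0,0]],[1,[0,0,-95],[0,0,0]],[1,[0,0,-135],[0,0,0]],[1,[0,0,-140],[0,0,0]],[1,[0,0,-140],[0,0,0]]], "squeeze": 3}}

```text
time_s: 24.5
tcp_pos: [0.4939, -0.1968, 0.1755]
eef_rot: [-179.8, -14.1, -63.1]
contact_force: [0.3, 0.1, 0.2]
gripper_width: 0.0874
gripper_force: 0.0
```

```bash
cat > chk.py <<'E'
from h import *
p,d=snap('wrist'); p,W=cloud('wrist'); C=BM.inv().apply((W-NEST).reshape(-1,3)).reshape(W.shape)*1000
m=(np.abs(C[...,2])<2)&(np.abs(C[...,1])<75)&(C[...,0]<80)&(C[...,0]>-45); A=C[m]
for k in (0,1):
    o=1-k; b=np.round(A[:,o]/4).astype(int); ks=[i for i in np.unique(b) if (-25<i*4<52 if k==1 else 22<abs(i*4)<52) and (b==i).sum()>5]
    print('xy'[k],[np.median([f(A[b==i,k]) for i in ks]).round(2) for f in (np.min,np.max)])
m=(np.abs(C[...,1])<35)&(np.abs(C[...,0])<35)&(C[...,2]>17.5)&(C[...,2]<21); P=C[m][:,:2]
h=cv2.convexHull(P.astype(np.float32))[:,0]; print('top ell',cv2.fitEllipse(h),P.mean(0))
E
python3 chk.py; python3 - <<'E'
from h import *
# gauge: grip axis tool offset; tool tilted +14 about gauge y
G=np.array([.460,.1368,.0025]); R=Ro.from_euler('xyz',[180,14,-38.5],degrees=True)
print(R.as_matrix()[:,2].round(3)); t=G+[0,0,.085]+R.apply([0,0,1])*.016; print(t.round(4))
delta(t+[0,0,.08],[180,14,-38.5])
E
```

```text
x [np.float64(-34.89), np.float64(60.15)]
y [np.float64(-59.05), np.float64(60.07)]
top ell ((-0.09629654884338379, 0.35123515129089355), (37.90003204345703, 38.406089782714844), 171.7601776123047) [0.51292117 0.25563901]
[-0.189  0.151 -0.97 ]
[0.457  0.1392 0.072 ]
mm [-312.0, -120.3, -55.0] rad [-0.0011, -0.4816, -0.4325] rows 6.8 t 24.55
```

The stack is nested, within 0.4 mm of the nest. Now the gauge.

Emit:
{"fn": "carry_out", "kwargs": {"deltas": [[1,[-20,-8,-4],[0,-0.04,-0.03]],[1,[-60,-23,-11],[0,-0.1,-0.09]],[1,[-105,-41,-19],[0,-0.17,-0.15]],[1,[-150,-58,-27],[0,-0.24,-0.22]],[1,[-195,-75,-35],[0,-0.31,-0.28]],[1,[-240,-93,-42],[0,-0.38,-0.34]],[1,[-280,-108,-50],[0,-0.44,-0.4]],[1,[-305,-118,-54],[0,-0.48,-0.43]],[1,[-312,-120,-55],[-0.001,-0.482,-0.432]],[1,[-312,-120,-55],[-0.001,-0.482,-0.432]],[1,[-312,-120,-55],[-0.001,-0.482,-0.432]]]}}

```text
time_s: 25.65
tcp_pos: [0.4564, 0.1377, 0.1512]
eef_rot: [179.8, 14.0, -38.6]
contact_force: [0.1, 0.2, 0.8]
gripper_width: 0.0876
gripper_force: 0.0
```

```bash
python3 - <<'E'
from h import *
p,d=snap('wrist'); p,W=cloud('wrist')
for n,z in(('bar',(.055,.07)),('grip',(.097,.115))):
    P=W[sel(W,(.38,.54),(.06,.22),z)]; print(n,len(P),rect(P[:,:2]),np.median(P,0)) if len(P)>5 else 0
G=np.array([.460,.1368,.0025]); R=Ro.from_euler('xyz',[180,14,-38.5],degrees=True)
t=G+[0,0,.085]+R.apply([0,0,1])*.016; delta(t,[180,14,-38.5]); print(r.get_state()['contact_force'])
E
```

```text
bar 2972 ((460.3758850097656, 136.2213134765625), (84.3348388671875, 31.122026443481445), 51.2664794921875) [0.4654528  0.12910355 0.06443247]
grip 1234 ((460.3222961425781, 136.1983184814453), (23.721906661987305, 24.3306884765625), 50.98207473754883) [0.46236335 0.13462393 0.10633709]
mm [18.7, -1.6, 77.4] rad [0.0016, 0.0002, -0.0021] rows 1.6 t 25.7
[ 0.57730287  0.64794997 -0.00430235]
```

Emit:
{"fn": "carry_out", "kwargs": {"deltas": [[1,[5,-2,20],[0,0,0.002]],[1,[12,-3,48],[0,0,0.002]],[1,[16,-3,66],[0,0,0.002]],[1,[18.5,-3,76],[0,0,0.002]],[1,[19,-3,77.5],[0,0,0.002]],[1,[19,-3,77.5],[0,0,0.002]],[1,[19,-3,77.5],[0,0,0.002]]]}}

```text
time_s: 26.4
tcp_pos: [0.4593, 0.1415, 0.0733]
eef_rot: [-180.0, 14.0, -38.6]
contact_force: [-0.3, -0.3, 0.8]
gripper_width: 0.0873
gripper_force: 0.0
```

```bash
python3 - <<'E'
from h import *
G=np.array([.4603,.1363,.0025]); R=Ro.from_euler('xyz',[180,14,-38.8],degrees=True)
t=G+[0,0,.085]+R.apply([0,0,1])*.016; delta(t,[180,14,-38.8]); print(r.get_state()['contact_force'])
E
```

```text
mm [0.5, 3.4, 1.3] rad [0.0001, -0.0004, 0.0027] rows 0.1 t 26.4
[-0.26532991 -0.27683693  0.79880789]
```

Emit:
{"fn": "carry_out", "kwargs": {"deltas": [[0.6,[0,0,0],[0,0,0]],[0.45,[0,0,0],[0,0,0]],[0.35,[0,0,0],[0,0,0]],[0.3,[0,0,0],[0,0,0]],[0.27,[0,0,0],[0,0,0]],[0.1,[0,0,0],[0,0,0]],[0.1,[0,0,0],[0,0,0]],[0.1,[0,0,0],[0,0,0]],[0.1,[0,0,0],[0,0,0]]], "squeeze": 10}}

```text
time_s: 27.3
tcp_pos: [0.4582, 0.1412, 0.0722]
eef_rot: [179.9, 14.1, -38.7]
contact_force: [-2.1, -1.6, 2.6]
gripper_width: 0.024
gripper_force: 10.0
```

Emit:
{"fn": "carry_out", "kwargs": {"deltas": [[0.1,[0,0,0],[0,0,0]],[0.1,[0,0,0],[0,0,0]],[0.1,[0,0,0],[0,0,0]]], "squeeze": 45}}

```text
time_s: 27.6
tcp_pos: [0.4582, 0.1412, 0.0722]
eef_rot: [179.9, 14.1, -38.7]
contact_force: [-2.3, -1.6, 0.4]
gripper_width: 0.0238
gripper_force: 45.0
```

Emit:
{"fn": "carry_out", "kwargs": {"deltas": [[0.1,[-0.7,0,-3],[0,0,0]],[0.1,[-2.4,0,-10],[0,0,0]],[0.1,[-7,0,-29],[0,0,0]],[0.1,[-14,0,-58],[0,0,0]],[0.1,[-22,0,-87],[0,0,0]],[0.1,[-24,0,-97],[0,0,0]],[0.1,[-24,0,-97],[0,0,0]],[0.1,[-24,0,-97],[0,0,0]]]}}

```text
time_s: 28.4
tcp_pos: [0.4581, 0.1413, 0.1711]
eef_rot: [179.9, 14.1, -38.7]
contact_force: [0.3, 0.4, -6.1]
gripper_width: 0.0237
gripper_force: 45.0
```

```bash
cat > g.py <<'E'
from h import *
import sys
offg=np.array([-.0039,.0019,.0695]); s=r.get_state()
print('F',s['contact_force'].round(1),'Fbed',BM.inv().apply(s['contact_force']).round(2),'gauge est',((BM.inv().apply(pose()[0]-NEST)-offg)*1000).round(2),'w',round(s['gripper_width'],4),s['eef_rot'].round(1))
E
python3 g.py; python3 - <<'E'
from h import *
offg=np.array([-.0039,.0019,.0695])
delta(NEST+BM.apply(offg+[.003,0,.06]),[180,-14,-63.3])
E
```

```text
F [ 0.3  0.4 -6.1] Fbed [-3.07  0.41 -5.24] gauge est [-246.98  121.54  216.81] w 0.0237 [179.9  14.1 -38.7]
mm [216.5, 232.2, -32.2] rad [0.0021, 0.4823, 0.4342] rows 6.4 t 28.4
```

Emit:
{"fn": "carry_out", "kwargs": {"deltas": [[0.1,[8,9,-1],[0,0.02,0.016]],[0.1,[28,30,-4],[0,0.06,0.055]],[0.1,[50,54,-7],[0,0.11,0.1]],[0.1,[73,78,-11],[0,0.16,0.145]],[0.1,[96,102,-14],[0,0.21,0.19]],[0.1,[119,127,-18],[0,0.26,0.235]],[0.1,[142,152,-21],[0,0.32,0.285]],[0.1,[165,177,-24],[0,0.37,0.33]],[0.1,[186,199,-28],[0,0.42,0.375]],[0.1,[204,218,-30],[0,0.46,0.41]],[0.1,[213,228,-32],[0.002,0.479,0.43]],[0.1,[216.5,232,-32],[0.002,0.482,0.437]]]}}

```text
time_s: 29.6
tcp_pos: [0.4819, -0.1772, 0.1493]
eef_rot: [179.9, -14.0, -63.5]
contact_force: [-0.1, 0.9, -4.6]
gripper_width: 0.0237
gripper_force: 45.0
```

Emit:
{"fn": "carry_out", "kwargs": {"deltas": [[0.1,[0,0,0],[0,0,0]],[0.1,[0,0,0],[0,0,0]],[0.1,[0,0,0],[0,0,0]],[0.1,[0,0,0],[0,0,0]]]}}

```text
time_s: 30.0
tcp_pos: [0.4844, -0.1753, 0.1511]
eef_rot: [-179.9, -14.0, -63.4]
contact_force: [-0.4, -0.1, -4.6]
gripper_width: 0.0239
gripper_force: 45.0
```

```bash
cat > gm.py <<'E'
from h import *
for n in ('wrist','side'):
    snap(n); q,S=cloud(n); C=BM.inv().apply((S-NEST).reshape(-1,3)).reshape(S.shape)*1000
    m=(np.abs(C[...,1])<60)&(np.abs(C[...,0])<50)&(C[...,2]>3)&(C[...,2]<180)
    P=C[m]; np.save(n+'_g.npy',P); print(n,m.sum(),np.percentile(P,[0,2,98,100],0).round(1).tolist())
E
python3 g.py; python3 gm.py; python3 - <<'E'
from h import *
p=load('side')['p'];  w=load('wrist')['p']
a=cv2.resize(p[90:190,280:400],(540,450),interpolation=2); b=cv2.resize(w[60:300,180:460],(525,450),interpolation=2)
cv2.imwrite('pics/g1.png',cv2.resize(np.hstack([a[:,:400],b[:,60:460]]),(800,450))[...,::-1])
E
```

```text
F [-0.4 -0.1 -4.6] Fbed [-2.22 -0.46 -4.02] gauge est [ 3.35  1.54 60.99] w 0.0239 [-179.9  -14.   -63.4]
wrist 13334 [[-39.9, -58.8, 3.0], [-34.7, -37.6, 6.6], [34.5, 40.8, 175.9], [37.2, 43.9, 180.0]]
side 743 [[-44.6, -54.8, 3.0], [-41.5, -36.7, 3.5], [25.9, 49.2, 172.7], [43.4, 59.1, 179.0]]
```

View pics/g1.png

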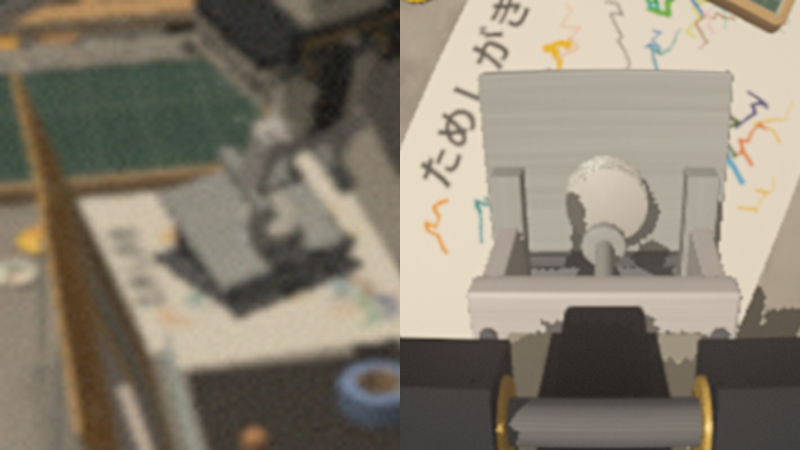

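The right half shows the gauge held above the bed, both runners flanking the stack at (605,195), with the foot in front of it. I measure its attitude in the bed frame.

```bash
cat > gt.py <<'E'
from h import *
import sys
P=np.load('wrist_g.npy'); h=float(sys.argv[1])
for s in (1,-1):
    m=(P[:,1]*s>28)&(P[:,1]*s<48)&(P[:,2]>h+6)&(P[:,2]<h+18)&(P[:,0]>0)
    Q=P[m]; c,n,A=plane(Q/1000,.001); A=A*1000
    b=np.round(A[:,0]/3).astype(int); mid=[(A[b==i,0].mean(),(A[b==i,1].min()+A[b==i,1].max())/2) for i in np.unique(b) if (b==i).sum()>8]
    k=np.polyfit(*np.array(mid).T,1)
    print('runner',s,len(A),'n',n.round(3),'z',np.median(A[:,2]).round(2),'x max',np.percentile(A[:,0],99).round(2),'ymid',np.mean(mid,0)[1].round(2),'yaw',np.degrees(k[0]).round(2),'pitch dz/dx',np.degrees(np.polyfit(A[:,0],A[:,2],1)[0]).round(2))
m=(P[:,2]>h+56)&(P[:,2]<h+67)&(np.abs(P[:,1])<48)&(np.abs(P[:,0])<25); Q=P[m]; c,n,A=plane(Q/1000,.001); A=A*1000
print('bar',len(A),'n',n.round(3),'z',np.median(A[:,2]).round(2),rect(A[:,:2]/1000))
E
python3 gt.py 61
```

```text
runner 1 483 n [-0.002  0.01   1.   ] z 72.6 x max 36.67 ymid 36.16 yaw 9.04 pitch dz/dx 0.05
runner -1 512 n [ 0.007 -0.     1.   ] z 72.81 x max 36.14 ymid -33.0 yaw -8.88 pitch dz/dx -0.39
bar 2309 n [0.031 0.002 1.   ] z 122.65 ((11.479779243469238, 1.8915672302246094), (83.51152801513672, 17.495405197143555), 89.52339935302734)
```

Flat within 0.3°. It is about 4 mm upslope, +1.5 mm in y and −0.4° in yaw. I correct those while descending.

Emit:
{"fn": "carry_out", "kwargs": {"deltas": [[0.1,[0.5,0.7,6],[0,0,-0.004]],[0.1,[2,1.4,14],[0,0,-0.007]],[0.1,[4,1.4,23],[0,0,-0.007]],[0.1,[6,1.4,30],[0,0,-0.007]],[0.1,[7,1.4,35],[0,0,-0.007]],[0.1,[7,1.4,36],[0,0,-0.007]],[0.1,[7,1.4,36],[0,0,-0.007]],[0.1,[7,1.4,36],[0,0,-0.007]]]}}

```text
time_s: 30.9
tcp_pos: [0.4899, -0.1903, 0.118]
eef_rot: [180.0, -14.0, -63.0]
contact_force: [0.3, -0.3, -4.6]
gripper_width: 0.0242
gripper_force: 45.0
```

```bash
python3 g.py; python3 gm.py; python3 gt.py 24
```

```text
F [ 0.3 -0.3 -4.6] Fbed [-1.75  0.14 -4.24] gauge est [ 1.84 -0.29 24.29] w 0.0242 [180. -14. -63.]
wrist 25796 [[-17.0, -59.9, 3.0], [-6.0, -53.6, 18.4], [49.3, 50.9, 179.4], [50.0, 60.0, 180.0]]
side 796 [[-43.6, -59.4, 3.0], [-42.1, -38.8, 3.5], [25.3, 50.2, 179.1], [49.9, 59.7, 179.9]]
runner 1 489 n [-0.003 -0.001  1.   ] z 36.05 x max 34.66 ymid 35.27 yaw 6.07 pitch dz/dx 0.2
runner -1 499 n [-0.003  0.005  1.   ] z 36.07 x max 34.84 ymid -34.97 yaw -6.22 pitch dz/dx 0.2
bar 2280 n [ 0.019 -0.     1.   ] z 85.99 ((9.842024803161621, -0.08306121826171875), (17.593650817871094, 83.26136779785156), 0.3212883770465851)
```

Emit:
{"fn": "carry_out", "kwargs": {"deltas": [[0.1,[0.7,-0.2,3],[0,0,0.002]],[0.1,[1.7,-0.3,7],[0,0,0.003]],[0.1,[2.7,-0.3,11],[0,0,0.003]],[0.1,[3.6,-0.3,14.5],[0,0,0.003]],[0.1,[4.4,-0.3,17.5],[0,0,0.003]],[0.1,[4.8,-0.3,19.4],[0,0,0.003]],[0.1,[4.8,-0.3,19.4],[0,0,0.003]],[0.1,[4.8,-0.3,19.4],[0,0,0.003]]]}}

```text
time_s: 31.8
tcp_pos: [0.4941, -0.1986, 0.1]
eef_rot: [180.0, -14.0, -63.2]
contact_force: [-0.8, 1.6, -4.4]
gripper_width: 0.0243
gripper_force: 45.0
```

```bash
python3 g.py; python3 gm.py; python3 gt.py 4
```

```text
F [-0.8  1.6 -4.4] Fbed [-3.66 -0.02 -3.03] gauge est [ 1.59 -0.35  4.09] w 0.0243 [180.  -14.  -63.2]
wrist 45989 [[-39.0, -60.0, 3.0], [-1.6, -55.5, 15.1], [49.7, 54.9, 177.3], [50.0, 60.0, 180.0]]
side 978 [[-43.5, -59.9, 3.0], [-41.0, -42.1, 3.6], [35.4, 55.5, 178.7], [49.5, 59.9, 179.9]]
runner 1 466 n [ 0.008 -0.001  1.   ] z 15.64 x max 34.51 ymid 34.38 yaw 9.37 pitch dz/dx -0.46
runner -1 496 n [-0.004  0.005  1.   ] z 15.77 x max 34.47 ymid -35.16 yaw -7.71 pitch dz/dx 0.27
bar 2304 n [0.032 0.003 0.999] z 65.75 ((9.720501899719238, -0.0521240234375), (17.94593048095703, 83.1069107055664), 0.40671244263648987)
```

Emit:
{"fn": "carry_out", "kwargs": {"deltas": [[0.1,[0.3,0,1.2],[0,0,0.004]],[0.1,[0.6,0,2.4],[0,0,0.004]],[0.1,[0.6,0,2.4],[0,0,0.004]],[0.1,[-0.6,0,2.7],[0,0,0.004]],[0.1,[-1.8,0,3],[0,0,0.004]],[0.1,[-2.6,0,3.2],[0,0,0.004]],[0.1,[-2.6,0,3.2],[0,0,0.004]],[0.1,[-2.6,0,3.2],[0,0,0.004]]]}}

```text
time_s: 32.7
tcp_pos: [0.4935, -0.1969, 0.0964]
eef_rot: [-179.9, -14.0, -63.4]
contact_force: [-0.1, 0.7, -4.6]
gripper_width: 0.0238
gripper_force: 45.0
```

```bash
python3 g.py
```

```text
F [-0.1  0.7 -4.6] Fbed [-2.75  0.25 -3.71] gauge est [-1.75 -0.08  1.72] w 0.0238 [-179.9  -14.   -63.4]
```

Emit:
{"fn": "carry_out", "kwargs": {"deltas": [[0.1,[-0.5,0,0.1],[0,0,0]],[0.1,[-1,0,0.2],[0,0,0]],[0.1,[-1,0,0.2],[0,0,0]],[0.1,[-1,0,0.2],[0,0,0]]]}}

```text
time_s: 33.1
tcp_pos: [0.4931, -0.1962, 0.096]
eef_rot: [-179.9, -14.0, -63.4]
contact_force: [0.5, -0.1, -3.7]
gripper_width: 0.0238
gripper_force: 45.0
```

```bash
python3 g.py; python3 gm.py; python3 gt.py 1.5
```

```text
F [ 0.5 -0.1 -3.7] Fbed [-1.44  0.38 -3.39] gauge est [-2.59 -0.11  1.77] w 0.0238 [-179.9  -14.   -63.4]
wrist 57146 [[-38.7, -60.0, 3.0], [-3.0, -54.5, 13.3], [49.4, 53.4, 179.2], [50.0, 60.0, 180.0]]
side 979 [[-45.9, -59.6, 3.0], [-41.3, -45.4, 3.5], [34.6, 55.7, 178.3], [48.1, 60.0, 180.0]]
runner 1 465 n [-0.006 -0.02   1.   ] z 13.29 x max 30.66 ymid 35.29 yaw 5.14 pitch dz/dx 0.43
runner -1 489 n [0.001 0.015 1.   ] z 13.61 x max 30.07 ymid -35.38 yaw -5.21 pitch dz/dx 0.03
bar 2282 n [0.024 0.003 1.   ] z 63.43 ((5.342706680297852, 0.13813018798828125), (83.08872985839844, 17.819679260253906), 89.36412048339844)
```

Emit:
{"fn": "carry_out", "kwargs": {"deltas": [[0.1,[0,0,0.1],[0,0,-0.007]],[0.1,[-0.5,0,0.2],[0,0,-0.007]],[0.1,[-0.7,0,0.2],[0,0,-0.007]],[0.1,[-0.7,0,0.2],[0,0,-0.007]]]}}

```text
time_s: 33.6
tcp_pos: [0.4928, -0.1958, 0.0957]
eef_rot: [180.0, -14.0, -63.0]
contact_force: [1.2, -3.0, -2.7]
gripper_width: 0.0241
gripper_force: 45.0
```

```bash
python3 g.py
```

```text
F [ 1.2 -3.  -2.7] Fbed [ 1.59 -0.25 -3.93] gauge est [-3.15 -0.16  1.75] w 0.0241 [180. -14. -63.]
```

Ledge contact, about 4 N. Ease off 0.2 mm and lower.

Emit:
{"fn": "carry_out", "kwargs": {"deltas": [[0.1,[0.3,0,0.4],[0,0,0]],[0.1,[0.5,0,0.8],[0,0,0]],[0.1,[0.5,0,1.1],[0,0,0]],[0.1,[0.5,0,1.1],[0,0,0]],[0.1,[0.5,0,1.1],[0,0,0]]]}}

```text
time_s: 34.1
tcp_pos: [0.4932, -0.1963, 0.0947]
eef_rot: [180.0, -14.0, -63.0]
contact_force: [1.0, -2.5, -1.6]
gripper_width: 0.0238
gripper_force: 45.0
```

```bash
python3 g.py
```

```text
F [ 1.  -2.5 -1.6] Fbed [ 1.6  -0.23 -2.72] gauge est [-3.1  -0.03  0.53] w 0.0238 [180. -14. -63.]
```

Emit:
{"fn": "carry_out", "kwargs": {"deltas": [[0.1,[0.1,0,0.3],[0,0,0]],[0.1,[0.1,0,0.4],[0,0,0]],[0.1,[0.1,0,0.4],[0,0,0]]]}}

```text
time_s: 34.4
tcp_pos: [0.4933, -0.1964, 0.0945]
eef_rot: [180.0, -14.0, -63.0]
contact_force: [-0.1, -1.8, 1.4]
gripper_width: 0.0243
gripper_force: 45.0
```

```bash
python3 g.py
```

```text
F [-0.1 -1.8  1.4] Fbed [ 2.06 -0.94  0.53] gauge est [-3.03 -0.01  0.3 ] w 0.0243 [180. -14. -63.]
```

The bed now carries the gauge's weight. Loosen the grip, then open and retreat.

Emit:
{"fn": "carry_out", "kwargs": {"deltas": [[0.1,[0,0,0],[0,0,0]],[0.1,[0,0,0],[0,0,0]],[0.1,[0,0,0],[0,0,0]]], "squeeze": 3}}

```text
time_s: 34.7
tcp_pos: [0.4933, -0.1964, 0.0945]
eef_rot: [180.0, -14.0, -63.0]
contact_force: [-1.5, -0.5, 4.4]
gripper_width: 0.0239
gripper_force: 3.0
```

```bash
python3 g.py; python3 gm.py; python3 gt.py 0
```

```text
F [-1.5 -0.5  4.4] Fbed [ 1.83 -1.52  3.99] gauge est [-3.05 -0.05  0.25] w 0.0239 [180. -14. -63.]
wrist 59493 [[-40.1, -60.0, 3.0], [-2.8, -54.3, 12.0], [49.3, 53.2, 178.9], [50.0, 60.0, 180.0]]
side 984 [[-44.7, -59.4, 3.1], [-41.7, -46.7, 3.8], [34.3, 57.1, 178.9], [49.2, 59.6, 180.0]]
runner 1 447 n [-0.009 -0.033  0.999] z 11.99 x max 29.88 ymid 36.04 yaw 0.76 pitch dz/dx 0.66
runner -1 479 n [0.    0.007 1.   ] z 12.06 x max 30.07 ymid -35.01 yaw -5.23 pitch dz/dx 0.02
bar 2280 n [0.026 0.    1.   ] z 61.95 ((4.994872093200684, 0.21199417114257812), (83.1709976196289, 17.689851760864258), 89.95498657226562)
```

Emit:
{"fn": "carry_out", "kwargs": {"deltas": [[0.35,[0,0,0],[0,0,0]],[0.45,[0,0,0],[0,0,0]],[0.6,[0,0,0],[0,0,0]],[0.7,[0,0,0],[0,0,0]],[0.7,[0,0,0],[0,0,0]],[0.7,[0,0,-10],[0,0,0]],[0.8,[0,0,-40],[0,0,0]],[1,[0,0,-85],[0,0,0]],[1,[0,0,-130],[0,0,0]],[1,[0,0,-140],[0,0,0]],[1,[0,0,-140],[0,0,0]],[1,[0,0,-140],[0,0,0]]]}}

```text
time_s: 36.0
tcp_pos: [0.4775, -0.166, 0.2299]
eef_rot: [180.0, -14.0, -63.0]
contact_force: [-0.5, -0.5, -0.4]
gripper_width: 0.0875
gripper_force: 0.0
```

```bash
python3 gm.py; python3 gt.py 0; python3 - <<'E'
from h import *
snap('top'); w=load('wrist')['p']; p=load('side')['p']
a=cv2.resize(p[90:200,280:400],(400,367),interpolation=2); b=cv2.resize(w[80:300,200:440],(400,367),interpolation=2)
cv2.imwrite('pics/g2.png',np.hstack([a,b])[...,::-1])
pt,T=cloud('top')
for n,u,v in [('tape',376,262),('stamp',341,233),('pad',231,267)]: print(n,T[v,u].round(3))
E
```

```text
wrist 4299 [[-39.3, -58.9, 3.0], [-33.0, -40.8, 6.1], [28.2, 40.8, 104.6], [30.9, 59.4, 105.8]]
side 578 [[-44.1, -54.6, 3.0], [-42.1, -40.0, 3.6], [39.2, 48.8, 104.2], [49.0, 58.3, 106.7]]
runner 1 160 n [0.006 0.003 1.   ] z 11.88 x max 29.79 ymid 36.04 yaw 0.85 pitch dz/dx -0.36
runner -1 180 n [ 0.009 -0.044  0.999] z 11.87 x max 30.58 ymid -35.56 yaw -0.03 pitch dz/dx -0.73
bar 1304 n [0.003 0.001 1.   ] z 61.96 ((-0.6858310699462891, 0.012691497802734375), (29.93870735168457, 82.58648681640625), 0.2964261770248413)
tape [0.412 0.015 0.613]
stamp [0.564 0.055 0.048]
pad [0.474 0.421 0.025]
```

View pics/g2.png

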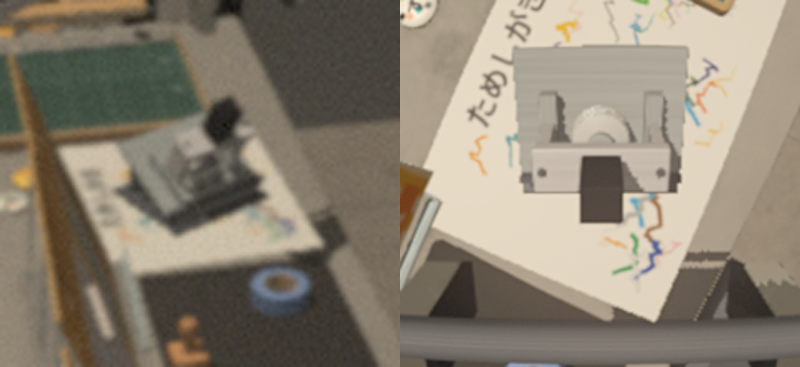

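The right half shows the gauge sitting squarely astride the stack at (600,125), runners flat (tops 11.9 mm above the face), its x at the ledge position. In the left half the tape at (280,290) and stamp at (188,340) look undisturbed. The job can be handed in.

```bash
python3 -c "
from h import *
print(r.get_state()['contact_force'],r.close_job())"
```

```text
the job is handed in; nothing more can be done
[-0.45924227  0.70188614  0.68310546] None
```

The job is handed in: the stack lies flat against both pins, and the released gauge stands squarely astride it with both runners flat on the bed, about 36 s into the 72 s. The tape roll, stamp and ink pad were not touched. The foot reading itself has no direct readout, so it was not checked.

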